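# Hang the brackets from the chest on swinging hooks

## Task

Set the carton that lies on the grey chest's cover upright on the bench, and swing the cover up gently until it rests on its stop. Then hang every bracket from the chest by its eye on the stand, one to a hook; the hooks are swinging, so still each one with a touch of your empty fingers before you bring a bracket to it. When all hang quietly, lower the cover gently until it is shut and put the carton back flat on the middle of the cover, leaving the other things on the bench where they lie.

Things in the scene. Friction and masses are not known exactly. Their poses are not given: they have to be found in the camera images.
- cover_knob (a point): centre of the black knob of the chest's cover: a bar 36 mm long (along the chest's y), 18 mm thick, on a 10 mm stalk, 30 mm in front of the cover's front edge. Pinch it from above by its two ends: it turns between the fingers as the cover swings
- cover (a joint): angle of the chest's hinged cover: 0 shut, 1.75 rad on its open stop (a little past upright, where it stays by itself; anywhere before upright it falls shut). Raising the front edge makes it grow. The cover weighs 0.3 kg; holding its knob takes about 2 N
- cover_hinge (a point): middle of the hinge line of the cover, fixed at the chest's back edge, 154 mm above the bench; its axes are the chest's (x to the back, y along the hinge to the left, z up). The knob lies 173 mm from the hinge line, level with it when shut
- cover_middle (a point): middle of the upper face of the cover (144 x 164 mm, 8 mm thick, upper face 158 mm above the bench when shut); it moves with the cover
- chest: grey open-topped chest, fixed: 140 (x) x 160 (y) x 150 mm, walls 5 mm; origin at the centre of its underside, x towards its hinge side. Inside, a wooden rack of three slots along y, 16 mm wide, 50 mm deep, at x = -48, -12 and +24 mm; a bracket in it stands 5 mm above the bench, its top 5 mm below the rim
- carton: blue printed carton, 110 (x) x 60 (y) x 64 mm (z), 0.32 kg, origin at the centre of its underside; at first it lies on the chest's cover
- stand: hanging stand, fixed; origin on the bench below the middle hook's seat, x to the back, y left. Post and base 70 to 190 mm behind the origin; its bar along y (340 x 18 mm, 362 mm above the bench, 45 mm behind the origin) carries three hooks. A hook hanging still has its seat at x = 0, z = 200 and y = +150 (left), 0 (middle) or -150 mm (right). In front of the bar are only the hooks
- hook0 (a joint): swing angle of the left hook, about the stand's x axis: 0 hangs straight down, positive moves its lower end to the left (+y). Almost frictionless: it keeps swinging for minutes with a period of about 0.7 s unless it is stilled
- seat0 (a point): seat of the left hook: middle of the upper side of its horizontal bar; moves with the hook. The 0.15 kg hook is 10 mm round steel: a shank hangs 145 mm down from a pivot 340 mm above the bench, then bends to the front (-x of the stand) into a horizontal bar 85 mm long whose front end turns up by 17 mm; the seat is 45 mm in front of the shank, 140 mm below the pivot
- hook1 (a joint): swing angle of the middle hook, about the stand's x axis: 0 hangs straight down, positive moves its lower end to the left (+y). Almost frictionless: it keeps swinging for minutes with a period of about 0.7 s unless it is stilled
- seat1 (a point): seat of the middle hook: middle of the upper side of its horizontal bar; moves with the hook. The 0.15 kg hook is 10 mm round steel: a shank hangs 145 mm down from a pivot 340 mm above the bench, then bends to the front (-x of the stand) into a horizontal bar 85 mm long whose front end turns up by 17 mm; the seat is 45 mm in front of the shank, 140 mm below the pivot
- hook2 (a joint): swing angle of the right hook, about the stand's x axis: 0 hangs straight down, positive moves its lower end to the left (+y). Almost frictionless: it keeps swinging for minutes with a period of about 0.7 s unless it is stilled
- seat2 (a point): seat of the right hook: middle of the upper side of its horizontal bar; moves with the hook. The 0.15 kg hook is 10 mm round steel: a shank hangs 145 mm down from a pivot 340 mm above the bench, then bends to the front (-x of the stand) into a horizontal bar 85 mm long whose front end turns up by 17 mm; the seat is 45 mm in front of the shank, 140 mm below the pivot
- bracket0: flat steel bracket, 12 (x) x 60 (y) x 140 mm (z), 0.2 kg, standing in the rack with its flat face to the front; may be absent. Origin: centre of its underside. Block up to 50 mm, then an open eye 40 mm wide (y), from 50 to 89 mm at its sides, its roof rising like a gable to 94 mm in the middle; on top a grip tab 30 mm wide (y) from 106 to 140 mm
- eye0 (a point): middle of the roof of this bracket's eye, 94 mm above its underside: the spot that comes to rest on the hook's seat
- bracket1: flat steel bracket, 12 (x) x 60 (y) x 140 mm (z), 0.2 kg, standing in the rack with its flat face to the front; may be absent. Origin: centre of its underside. Block up to 50 mm, then an open eye 40 mm wide (y), from 50 to 89 mm at its sides, its roof rising like a gable to 94 mm in the middle; on top a grip tab 30 mm wide (y) from 106 to 140 mm
- eye1 (a point): middle of the roof of this bracket's eye, 94 mm above its underside: the spot that comes to rest on the hook's seat
- bracket2: flat steel bracket, 12 (x) x 60 (y) x 140 mm (z), 0.2 kg, standing in the rack with its flat face to the front; may be absent. Origin: centre of its underside. Block up to 50 mm, then an open eye 40 mm wide (y), from 50 to 89 mm at its sides, its roof rising like a gable to 94 mm in the middle; on top a grip tab 30 mm wide (y) from 106 to 140 mm
- eye2 (a point): middle of the roof of this bracket's eye, 94 mm above its underside: the spot that comes to rest on the hook's seat
- ratchet: ratchet handle, 264 mm long; a bystander on the bench, to be left alone; origin at the centre of its underside
- pliers: red-handled pliers, 186 mm; a bystander on the bench, to be left alone; origin at the centre of its underside
- scraper: scraper with wooden handle, 192 mm; a bystander on the bench, to be left alone; origin at the centre of its underside
- marker: black marker pen, 124 mm; a bystander on the bench, to be left alone; origin at the centre of its underside
- jar: glass jar of nuts, 60 mm across, 78 mm high; a bystander on the bench, to be left alone; origin at the centre of its underside
Not all that is in view belongs to the job. Leave any pink or turquoise look-alike of the carton alone.

How it is judged:
By the outcome, as a careful person would: the job done as asked, in the order asked, and still so for the second after the job is handed in, with the robot touching nothing.
Of bracket0, bracket1, bracket2 only 2 to 3 are there at a start; the rules pass over those that are not, and their reading is None.
At some moment in a run one of carton may be knocked a few centimetres aside while the robot is not near it.
It also fails if it takes over 210 s, if anything falls off the work surface, if the arm or the gripper's body presses on something with over 40 N, if the wrist force passes 120 N, or if a joint passes its speed limit or range.

## Robot

A 6-joint arm with a two-finger parallel gripper is mounted at the origin on a cart in front of the work surface, level with it; the furniture and walls round the work are solid. World frame = base frame: x ahead of the robot, y to its left, z up, the work surface at z = 0. Lengths are in m, angles in degrees, forces in N, time in s.
With the tool pointing down it reaches from about 0.25 to 0.725 m from the base axis. Payload 9.7 kg.
Tool frame: the origin (TCP) lies midway between the tips of the shut fingers; the grasp point (between the pads) lies 19 mm behind it; z points along the fingers, x is the direction in which the jaws open and shut, and the axes are right-handed (so a half turn about z gives the same grasp; the last joint's range is limited). The gripper opens to 85 mm and grips with 20 to 120 N. Pads are 22 mm wide; open, the fingers measure 114 mm over their backs; the gripper's body (76 mm by 85 mm) begins 54 mm behind the grasp point. The pads swing forward as they close: fully open they stand 13 mm farther back than shut.
Start: joints at [-70.015, 4.979, 10.078, 95.1, 0, 90], TCP at [0.188, -0.517, 0.192] pointing down, gripper open.
Joint ranges: [-179.16, 179.16], [-48.56, 103.87], [-65.8, 70.77], [-126.05, 130.52], [-82.76, 87.17], [-180, 180]. Speed limits (degrees/s): [127.2, 127.2, 147.25, 180, 180, 180].

## Interface

Orientations are given as [roll, pitch, yaw] about the fixed x, y, z axes, in that order (R = Rz(yaw) Ry(pitch) Rx(roll)).
In Python, from workcell import sensors, camera, get_calibration, bot, recognise, place_of gives the robot as it stands. The module is installed in compiled form; this text tells all that it offers.
- The arm moves only by the tool send_rows, never from a script. Its argument "plan" is a list of rows, each a list of 3 entries, a list of its own where there are three numbers: the shift along the tool's x, y, z normalised to -1 to 1, where 1 is 0.3 m, then the turn, a rotation vector about the tool's x, y, z normalised to -1 to 1, where 1 is pi rad, then the closure, from -1 (fully open) to 1 (shut). In form: [[[x, y, z], [rx, ry, rz], claw], ...]. A call has 1 to 10 rows; each row is the pose to reach, as a shift and turn from the pose commanded when the call began, along the tool's axes at that moment, turning the shorter way round; what a row does not reach only later rows make up. A row lasts 1/10 s, in which the tool goes at most 50 mm and 8.59 degrees, less where a joint would pass 70% of its speed; a pose out of reach is approached as far as the arm can. A call with a number of a shift or a turn outside -1 to 1 is refused whole. A call with a gripper value outside its range is refused whole. The fingers move at their own pace and stop on an object; "force" is the grip in N (left out, the last holds). Time passes only in rows, so rows that repeat a pose let the fingers close. It gives the time, the measured TCP pose, the force and the opening at its end, in the units of the state.
- sensors.get_obs(): the state, without advancing time (a new reading comes with each control period).
- camera(name): name is "scene" or "top" or "wrist"; returns the picture (384x512x3 uint8, blue, green, red); there is no depth.
- get_calibration(name): a dict with "fx", "fy", "cx", "cy" (pixels), "R" (3x3) and "t" (3): a world point X has camera coordinates R X + t. Camera axes: x right, y down, z forward; pixel columns grow to the right and rows downward; lengths in m; the calibration is good to about 2 mm. A picture is of the moment at which its call begins: read the wrist's pose just before it. get_calibration takes no time and is no camera call; for the wrist camera it gives the pose at the moment of the call.
- bot.job_done(): hands the job in, once; it reports no verdict.
Trained networks look in the newest picture that a camera, given by its name, has taken for a name from the list of things; names that differ only in an ending like _2 or _b are one class to them, and where a whole thing is asked for, a point or a joint stands for the part that bears it (a point fixed in the world has none). Each returns a list of dicts, best first, with "p" (0 to 1); they miss things now and then, are a little off and sometimes report something else, mostly with a low value. They report only what shows in the picture. A call takes as long as a camera call. They do not tell look-alikes from the thing itself.
- recognise(label, camera): "point" ([column, row] in pixels, amid what is visible of it).
- place_of(label, camera): "point" ([column, row] in pixels: a listed point, or the origin of a listed thing).
The state is a dict: "time": time; "q": joint angles; "qd": joint speeds; "joint_efforts": joint torques, N m; "ee_pos": TCP position; "tcp_rot": TCP orientation; "wrist_force": force on the tool from outside, world axes, zero at the start; "torque": the same for the moment, N m; "opening": finger opening in m.
Only numpy, scipy, OpenCV 4.12 (cv2) and the standard library are available. Lean on these libraries where they do the work, as an engineer would, in place of code of your own. Each camera call takes 0.05 s, during which the arm holds its last target. There are 200 camera calls.

## Working session

There is one attempt and no reset: what is moved stays moved. The work goes in short steps, Python scripts to look and compute and a tool call to move; the robot and the scene stay as the last step left them, time stands still between calls to the robot, and variables do not carry over. Pictures are saved under pics/ and viewed, on a budget of 14 in all, crops included, one or two more only if the job needs it, and the job is handed in when it is done.

Besides the shell and the picture viewer there is one more tool, called after "Call:" in YAML: its name, and indented under it one key for each argument. send_rows: Moves the arm, as the interface text tells. Scaled input: -1 to 1 covers 0.3 m each way for a shift and pi rad each way for a turn. Its arguments: {"type":"object","properties":{"plan":{"type":"array"},"force":{"type":"number"}},"required":["plan"]}

```bash
mkdir -p pics; python3 - <<'E'
from workcell import sensors,camera,get_calibration,recognise,place_of
import cv2,numpy as np
o=sensors.get_obs();print({k:np.round(v,3).tolist() for k,v in o.items()})
ims=[]
for c in("scene","top"):
    im=camera(c);ims.append(im);cv2.imwrite(f"pics/{c}0.png",im)
    k=get_calibration(c);print(c,{a:np.round(b,4).tolist() for a,b in k.items()})
    for n in["carton","chest","cover_knob","cover_hinge","cover_middle","stand","seat0","seat1","seat2","jar","ratchet","pliers","scraper","marker"]:
        print(n,[(np.round(d["point"],1).tolist(),round(d["p"],2)) for d in place_of(n,c)[:3]])
print(sensors.get_obs()["time"])
E
```

```text
{'time': 0.0, 'q': [-70.016, 5.01, 10.032, 95.099, -0.0, 90.001], 'qd': [0.039, 0.061, -0.075, 0.015, 0.006, 0.017], 'joint_efforts': [0.001, -52.039, 46.48, 0.016, 0.0, -0.0], 'ee_pos': [0.188, -0.517, 0.191], 'tcp_rot': [180.0, 0.077, -70.017], 'wrist_force': [0.372, 0.624, -0.39], 'torque': [0.034, 0.015, 0.011], 'opening': 0.085}
scene {'fx': 356.3897, 'fy': 356.3897, 'cx': 251.8707, 'cy': 193.9146, 'R': [[-0.5491, -0.8355, 0.02], [-0.403, 0.2437, -0.8821], [0.7321, -0.4925, -0.4706]], 't': [0.2928, 0.3903, 1.1473]}
carton [([204.6, 221.5], 0.79), ([218.8, 278.3], 0.66), ([177.9, 295.6], 0.57)]
chest [([199.8, 248.9], 0.64)]
cover_knob [([209.4, 231.4], 0.59)]
cover_hinge [([192.0, 209.7], 0.71)]
cover_middle [([200.6, 214.7], 0.56)]
stand [([299.4, 219.7], 0.96), ([308.8, 229.4], 0.17)]
seat0 [([284.3, 189.3], 0.57), ([299.9, 179.1], 0.53), ([307.8, 229.2], 0.42)]
seat1 [([284.3, 189.3], 0.57), ([299.9, 179.1], 0.53), ([307.8, 229.2], 0.42)]
seat2 [([284.3, 189.3], 0.57), ([299.9, 179.1], 0.53), ([307.8, 229.2], 0.42)]
jar [([228.4, 215.8], 0.7), ([206.9, 218.6], 0.22)]
ratchet 
[... 332 characters left out ...]
2.9], 0.79), ([184.7, 237.5], 0.56)]
chest [([189.9, 193.4], 0.83)]
cover_knob [([178.8, 215.9], 0.66)]
cover_hinge [([189.5, 164.6], 0.74), ([180.1, 215.1], 0.48)]
cover_middle [([182.8, 187.0], 0.64)]
stand [([328.7, 194.2], 0.24)]
seat0 [([369.3, 189.9], 0.66), ([324.7, 194.1], 0.49), ([283.8, 201.3], 0.4)]
seat1 [([369.3, 189.9], 0.66), ([324.7, 194.1], 0.49), ([283.8, 201.3], 0.4)]
seat2 [([369.3, 189.9], 0.66), ([324.7, 194.1], 0.49), ([283.8, 201.3], 0.4)]
jar [([247.3, 150.5], 0.6)]
ratchet [([314.2, 215.4], 0.54), ([305.6, 195.0], 0.18)]
pliers [([254.0, 161.6], 0.75)]
scraper [([189.9, 189.4], 0.7), ([250.6, 187.0], 0.57)]
marker [([305.1, 193.3], 0.47), ([184.7, 164.6], 0.41)]
1.5
```

View pics/scene0.png

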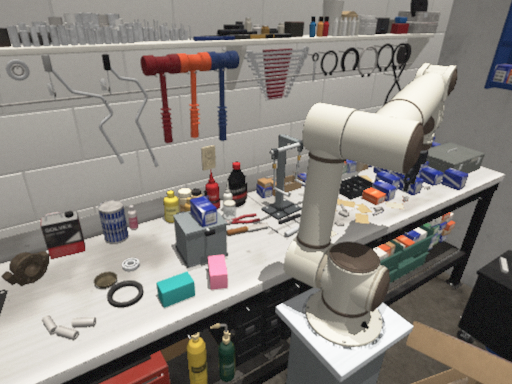

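View pics/top0.png

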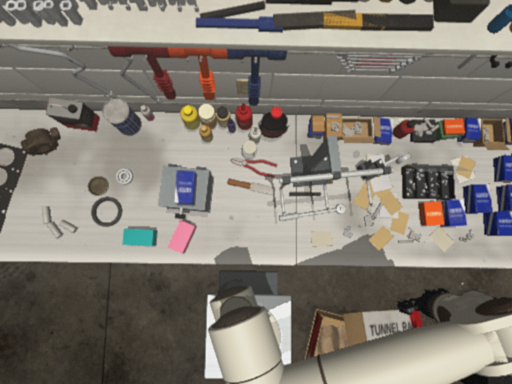

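The scene view shows the blue carton on the grey chest at about (204,212), pink and turquoise look-alikes in front of it, and the stand at about (285,180). In the top view the chest is at (187,188), the knob at (179,216) and the stand hooks at roughly x 275–390, y 180–215.

```bash
cat > h.py <<'E'
from workcell import sensors,camera,get_calibration,recognise,place_of
import cv2,numpy as np
from scipy.spatial.transform import Rotation as Ro
from scipy.optimize import least_squares
np.set_printoptions(precision=4,suppress=True)
def ray(c,p,k=None):
    k=k or get_calibration(c);R=np.array(k["R"]);t=np.array(k["t"])
    d=R.T@np.array([(p[0]-k["cx"])/k["fx"],(p[1]-k["cy"])/k["fy"],1]);return -R.T@t,d
def atz(c,p,z,k=None):
    o,d=ray(c,p,k);return o+d*(z-o[2])/d[2]
def proj(c,X,k=None):
    k=k or get_calibration(c);Y=np.array(k["R"])@np.array(X)+np.array(k["t"])
    return np.array([k["cx"]+k["fx"]*Y[0]/Y[2],k["cy"]+k["fy"]*Y[1]/Y[2]])
def meet(*rays):
    A=0;b=0
    for o,d in rays:
        d=d/np.linalg.norm(d);P=np.eye(3)-np.outer(d,d);A=A+P;b=b+P@o
    return np.linalg.solve(A,b)
def pose():
    o=sensors.get_obs();return np.array(o["ee_pos"]),Ro.from_euler("xyz",o["tcp_rot"],degrees=True)
def move(p,rpy,start=None):
    "scaled shift and turn, from the pose as measured (or start=(pos,rpy))"
    p0,R0=pose() if start is None else (np.array(start[0]),Ro.from_euler("xyz",start[1],degrees=True))
    s=R0.inv().apply(np.array(p)-p0)/0.3
    r=(R0.inv()*Ro.from_euler("xyz",rpy,degrees=True)).as_rotvec()/np.pi
    n=max(np.linalg.norm(s)*.3/.05,np.linalg.norm(r)*180/8.59)
    print("shift",s.round(4).tolist(),"turn",r.round(4).tolist(),"rows>=",round(n,1))
def see(n,c,m=3):
    return [(np.round(d["point"],1).tolist(),round(d["p"],2)) for d in place_of(n,c)[:m]]
E
python3 - <<'E'
from h import *
for c,L in(("top",dict(carton=([186.3,187.9],.158),cartonb=([144.3,232.9],0),cartonc=([184.7,237.5],0),chest=([189.9,193.4],0),knob=([178.8,215.9],.154),hinge=([189.5,164.6],.154),mid=([182.8,187],.158),s0=([283.8,201.3],.2),s1=([324.7,194.1],.2),s2=([369.3,189.9],.2),jar=([247.3,150.5],0),pl=([254,161.6],0),scr=([250.6,187],0))),
 ("scene",dict(carton=([204.6,221.5],.158),chest=([199.8,248.9],0),knob=([209.4,231.4],.154),hinge=([192,209.7],.154),mid=([200.6,214.7],.158),s0=([284.3,189.3],.2),s1=([299.9,179.1],.2),stand=([299.4,219.7],0)))):
    for n,(p,z) in L.items(): print(c,n,atz(c,p,z))
im=cv2.imread("pics/top0.png");a=cv2.resize(im[140:260,110:270],None,fx=5,fy=5,interpolation=cv2.INTER_CUBIC)
cv2.imwrite("pics/t1.png",a)
b=cv2.resize(im[125:245,255:415],None,fx=5,fy=5,interpolation=cv2.INTER_CUBIC);cv2.imwrite("pics/t2.png",b)
E
```

```text
top carton [0.5367 0.2291 0.158 ]
top cartonb [0.3792 0.4129 0.    ]
top cartonc [0.3638 0.2554 0.    ]
top chest [0.5372 0.2421 0.    ]
top knob [0.4382 0.2518 0.154 ]
top hinge [0.6213 0.2219 0.154 ]
top mid [0.5397 0.2415 0.158 ]
top s0 [ 0.4907 -0.1102  0.2   ]
top s1 [ 0.5177 -0.2498  0.2   ]
top s2 [ 0.5349 -0.4032  0.2   ]
top jar [ 0.7158  0.0178 -0.    ]
top pl [ 0.6705 -0.0099  0.    ]
top scr [0.567  0.0021 0.    ]
scene carton [0.5074 0.2319 0.158 ]
scene chest [0.559 0.235 0.   ]
scene knob [0.445  0.2443 0.154 ]
scene hinge [0.6169 0.2326 0.154 ]
scene mid [0.559  0.2231 0.158 ]
scene s0 [ 0.4977 -0.1334  0.2   ]
scene s1 [ 0.5398 -0.2533  0.2   ]
scene stand [ 0.5183 -0.2539  0.    ]
```

View pics/t1.png

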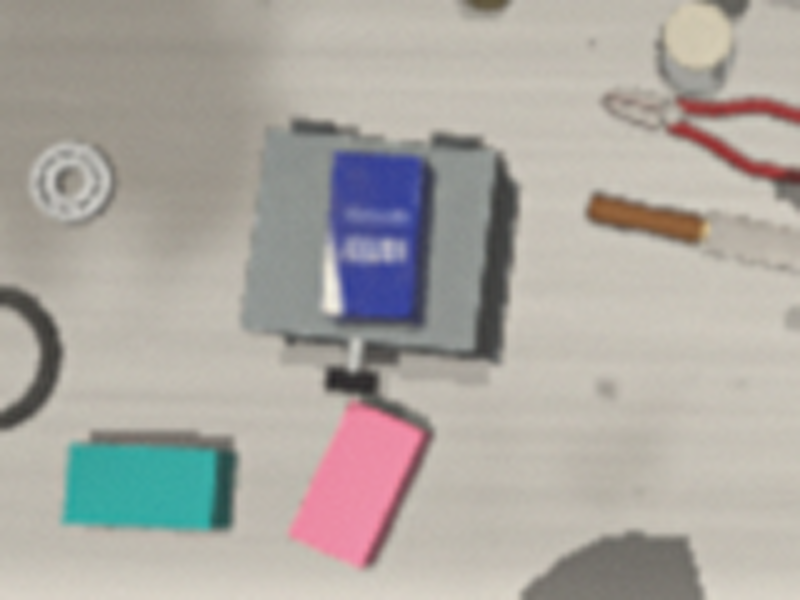

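View pics/t2.png

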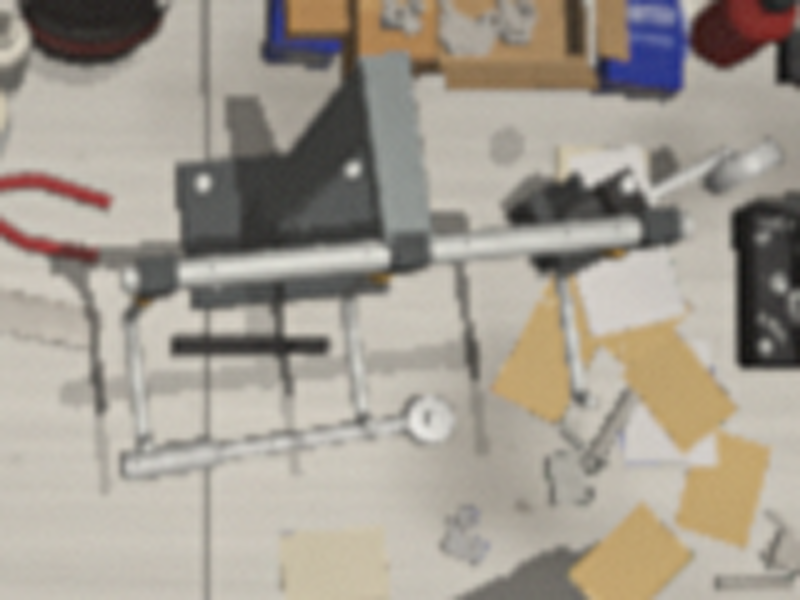

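Top crops: the cover corners are at crop (265,128), (500,150), (480,352) and (245,328), with the knob at (352,381). The blue carton's top face spans (335,150)–(425,318). The stand bar runs from (130,275) to (685,225), with the ratchet below it at (125,465)–(430,415). The jar, pliers and scraper are at upper right.

```bash
python3 - <<'E'
from h import *
f=lambda x,y:(110+x/5-.4,140+y/5-.4); g=lambda x,y:(255+x/5-.4,125+y/5-.4)
P=np.array([atz("top",f(*p),.158) for p in((265,128),(500,150),(480,352),(245,328))]);print(P,P.mean(0))
d=P[0]+P[1]-P[2]-P[3];print("yaw",np.degrees(np.arctan2(d[1],d[0])),[np.linalg.norm(P[i]-P[i-1]) for i in range(4)])
d=P[0]+P[3]-P[2]-P[1];print("yaw",np.degrees(np.arctan2(-d[0],d[1])))
print("knob",atz("top",f(352,381),.16))
C=np.array([atz("top",f(*p),.222) for p in((335,152),(425,155),(418,320),(343,318))]);print("carton",C,C.mean(0))
B=np.array([atz("top",g(*p),.371) for p in((130,275),(685,225))]);d=B[0]-B[1];print(B,np.linalg.norm(d));y=np.arctan2(-d[0],d[1]);print("stand yaw",np.degrees(y))
o=B.mean(0)-.045*np.array([np.cos(y),np.sin(y),0]);print("stand",o,[o+s*np.array([-np.sin(y),np.cos(y),0]) for s in(.15,0,-.15)])
print("free",atz("top",f(565,390),0),"pink",atz("top",f(430,430),.06),"scr",atz("top",f(590,205),0),"ratchet",atz("top",g(125,465),0),"edge",atz("top",(230,265),0))
k=get_calibration("wrist");p,R=pose();M=np.array(k["R"]);print("wristcam in tool",R.inv().apply(-M.T@np.array(k["t"])-p),(M@R.as_matrix()),k["fx"])
move([.50,.22,.40],[180,0,-10])
E
```

```text
[[0.6165 0.3162 0.158 ]
 [0.6037 0.1494 0.158 ]
 [0.46   0.1587 0.158 ]
 [0.4741 0.3229 0.158 ]] [0.5386 0.2368 0.158 ]
yaw -3.200996143378055 [np.float64(0.14256971155821585), np.float64(0.16726433288701378), np.float64(0.1439725596702346), np.float64(0.16478770338038468)]
yaw -4.637045074060838
knob [0.4382 0.2465 0.16  ]
carton [[0.5878 0.2526 0.222 ]
 [0.5869 0.1923 0.222 ]
 [0.4756 0.1927 0.222 ]
 [0.4761 0.2423 0.222 ]] [0.5316 0.22   0.222 ]
[[ 0.5362 -0.0832  0.371 ]
 [ 0.5721 -0.4117  0.371 ]] 0.33041574073581775
stand yaw 6.235421031112534
stand [ 0.5094 -0.2523  0.371 ] [array([ 0.4931, -0.1032,  0.371 ]), array([ 0.5094, -0.2523,  0.371 ]), array([ 0.5257, -0.4015,  0.371 ])]
free [0.4436 0.1101 0.    ] pink [0.4086 0.2059 0.06  ] scr [0.5912 0.0942 0.    ] ratchet [ 0.4472 -0.1142  0.    ] edge [0.2613 0.0766 0.    ]
wristcam in tool [ 0.0009 -0.0748 -0.183 ] [[ 1.     -0.0009  0.0008]
 [ 0.001   0.9558 -0.294 ]
 [-0.0005  0.294   0.9558]] 293.78035698601315
shift [-1.9529, -1.817, -0.694] turn [-0.0, 0.0, -0.3334] rows>= 16.5
```

Call:
send_rows:
  plan:
    - [[-1, -0.93, -0.5], [0, 0, -0.444], -1]
    - [[-1, -0.93, -0.5], [0, 0, -0.444], -1]
    - [[-1, -0.93, -0.5], [0, 0, -0.444], -1]
    - [[-1, -0.93, -0.5], [0, 0, -0.444], -1]
    - [[-1, -0.93, -0.5], [0, 0, -0.444], -1]
    - [[-1, -0.93, -0.5], [0, 0, -0.444], -1]
    - [[-1, -0.93, -0.5], [0, 0, -0.444], -1]
    - [[-1, -0.93, -0.5], [0, 0, -0.444], -1]
    - [[-1, -0.93, -0.5], [0, 0, -0.444], -1]
    - [[-1, -0.93, -0.5], [0, 0, -0.444], -1]
  force: 30

```text
time: 2.5
ee_pos: [0.3489, -0.1366, 0.3435]
tcp_rot: [180.0, -0.2, 10.5]
wrist_force: [-0.4, -0.4, -0.5]
opening: 0.0853
```

Call:
send_rows:
  plan:
    - [[0.65, -0.98, -0.1], [0, 0, -0.444], -1]
    - [[0.65, -0.98, -0.1], [0, 0, -0.444], -1]
    - [[0.65, -0.98, -0.1], [0, 0, -0.444], -1]
    - [[0.65, -0.98, -0.1], [0, 0, -0.444], -1]
    - [[0.65, -0.98, -0.1], [0, 0, -0.444], -1]
    - [[0.65, -0.98, -0.1], [0, 0, -0.444], -1]
    - [[0.65, -0.98, -0.1], [0, 0, -0.444], -1]
    - [[0.65, -0.98, -0.1], [0, 0, -0.444], -1]
    - [[0.65, -0.98, -0.1], [0, 0, -0.444], -1]
    - [[0.65, -0.98, -0.1], [0, 0, -0.444], -1]

```text
time: 3.5
ee_pos: [0.4894, 0.1843, 0.3713]
tcp_rot: [-180.0, 0.0, 90.2]
wrist_force: [-0.2, 0.1, 0.8]
opening: 0.0854
```

```bash
python3 - <<'E'
from h import *
print(pose()[0],pose()[1].as_euler("xyz",degrees=True))
im=camera("wrist");cv2.imwrite("pics/w1.png",im);k=get_calibration("wrist")
for n,z in(("carton",.158),("cover_knob",.154),("cover_middle",.158),("cover_hinge",.154),("chest",0)):
    for p,q in see(n,"wrist",2): print(n,p,q,atz("wrist",p,z,k))
move([.531,.22,.26],[180,0,90])
E
```

```text
[0.4894 0.1843 0.3713] [-179.9569    0.0175   90.2061]
carton [390.3, 68.4] 0.78 [0.3745 0.3512 0.158 ]
carton [283.9, 188.9] 0.59 [0.5324 0.2231 0.158 ]
cover_knob [301.5, 121.0] 0.72 [0.4393 0.2438 0.154 ]
chest [160.3, 223.6] 0.5 [ 0.6545 -0.0113  0.    ]
shift [0.1225, 0.1389, 0.373] turn [0.0001, -0.0, -0.0015] rows>= 2.5
```

View pics/w1.png

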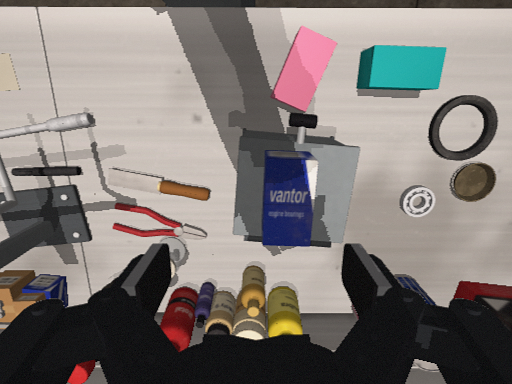

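The wrist view shows the carton's top face with corners at about (265,152), (315,152), (311,245) and (263,242). The knob is at (302,121) and the cover corners are near (243,138), (359,147) and (234,234). The bench between the scraper and the chest is free at about (200,140).

```bash
python3 - <<'E'
from h import *
k=get_calibration("wrist")
C=np.array([atz("wrist",p,.222,k) for p in((264,152),(315,152),(311,245),(263,241))]);print(C,C.mean(0),[np.linalg.norm(C[i]-C[i-1]) for i in range(4)])
print([atz("wrist",p,.158,k) for p in((243,138),(359,147),(234,234),(302,121))])
print("free",atz("wrist",(185,120),0,k),"scraper",atz("wrist",(210,193),0,k),"pink",atz("wrist",(300,110),.06,k))
E
```

```text
[[0.4696 0.1921 0.222 ]
 [0.4698 0.2502 0.222 ]
 [0.5873 0.2518 0.222 ]
 [0.5815 0.1914 0.222 ]] [0.5271 0.2214 0.222 ] [np.float64(0.11195143297249431), np.float64(0.05809781338150692), np.float64(0.11754792109955642), np.float64(0.06066325001860556)]
[array([0.4614, 0.1657, 0.158 ]), array([0.474 , 0.3223, 0.158 ]), array([0.6022, 0.1501, 0.158 ]), array([0.4395, 0.2438, 0.158 ])]
free [0.4472 0.0529 0.    ] scraper [0.5881 0.0918 0.    ] pink [0.4285 0.2549 0.06  ]
```

Call:
send_rows:
  plan:
    - [[0.124, 0.132, 0.2], [0, 0, 0], -1]
    - [[0.124, 0.132, 0.2], [0, 0, 0], -1]
    - [[0.124, 0.132, 0.35], [0, 0, 0], -1]
    - [[0.124, 0.132, 0.48], [0, 0, 0], -1]
    - [[0.124, 0.132, 0.58], [0, 0, 0], -1]
    - [[0.124, 0.132, 0.64], [0, 0, 0], -1]
    - [[0.124, 0.132, 0.64], [0, 0, 0], 0]
    - [[0.124, 0.132, 0.64], [0, 0, 0], 1]
    - [[0.124, 0.132, 0.64], [0, 0, 0], 1]
    - [[0.124, 0.132, 0.64], [0, 0, 0], 1]
  force: 40

```text
time: 4.8
ee_pos: [0.5298, 0.2207, 0.1822]
tcp_rot: [179.8, -0.0, 89.8]
wrist_force: [-0.3, -2.8, 10.4]
opening: 0.0281
```

Call:
send_rows:
  plan:
    - [[0, 0, 0], [0, 0, 0], 1]
    - [[0, 0, 0], [0, 0, 0], 1]
    - [[0, 0, 0], [0, 0, 0], 1]
    - [[0, 0, -0.05], [0, 0, 0], 1]
    - [[0, 0, -0.15], [0, 0, 0], 1]
    - [[0, 0, -0.27], [0, 0, 0], 1]

```text
time: 5.4
ee_pos: [0.5286, 0.2205, 0.2619]
tcp_rot: [-180.0, 0.0, 89.8]
wrist_force: [1.1, 0.6, 0.4]
opening: 0.0001
```

```bash
python3 - <<'E'
from h import *
a=camera("wrist");b=camera("scene")
cv2.imwrite("pics/w2.png",np.hstack([cv2.resize(a,(400,300)),cv2.resize(b[150:320,130:330],(400,340))[:300]]))
E
```

```text
(no output)
```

View pics/w2.png

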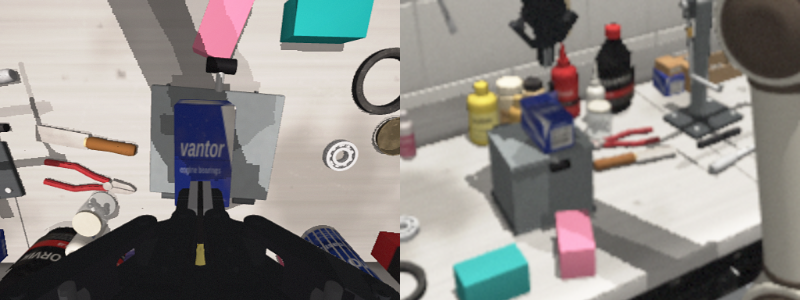

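Call:
send_rows:
  plan:
    - [[0, -0.25, -0.1], [0, 0, 0], -1]
    - [[0, -0.25, -0.25], [0, 0, 0], -1]
    - [[0, -0.25, -0.4], [0, 0, 0], -1]
    - [[0, -0.25, -0.4], [0, 0, 0], -1]

```text
time: 5.9
ee_pos: [0.4531, 0.221, 0.3877]
tcp_rot: [179.5, -0.3, 89.9]
wrist_force: [0.8, -1.2, -0.4]
opening: 0.0584
```

```bash
python3 - <<'E'
from h import *
print(pose()[0],sensors.get_obs()["opening"])
ims=[]
for c in("wrist","scene","top"):
    k=get_calibration(c);im=camera(c)
    box=lambda x,y,a,z0,z1,yaw:[np.array([x,y,0])+np.append(Ro.from_euler("z",yaw,degrees=True).as_matrix()[:2,:2]@(np.array(s)*a/2),z) for z in(z0,z1) for s in((1,1),(1,-1),(-1,-1),(-1,1))]
    S=3 if c!="wrist" else 2
    for B,col in((box(.529,.2214,np.array([.11,.06]),.158,.222,0),(0,255,255)),(box(.5386,.2368,np.array([.144,.164]),.15,.158,-5),(0,255,0))):
        P=[proj(c,b,k) for b in B]
        if B is not None:
            pass
        ims.append((c,P,col))
    u0,v0,w,h={"wrist":(190,80,200,150),"scene":(150,160,133,100),"top":(140,150,133,100)}[c]
    cr=cv2.resize(im[v0:v0+h,u0:u0+w],(400,300),interpolation=cv2.INTER_CUBIC);s=400/w
    for cc,P,col in ims:
        if cc!=c: continue
        Q=[(int((p[0]+.5-u0)*s),int((p[1]+.5-v0)*s)) for p in P]
        for i in range(4):
            for a,b in((i,(i+1)%4),(4+i,4+(i+1)%4),(i,i+4)): cv2.line(cr,Q[a],Q[b],col,1)
    cv2.imwrite(f"pics/o_{c}.png",cr)
A=[cv2.imread(f"pics/o_{c}.png") for c in("wrist","scene","top")]
cv2.imwrite("pics/o.png",np.vstack([np.hstack(A[:2]),np.hstack([A[2],A[2]*0])]))
E
```

```text
[0.4531 0.221  0.3877] 0.05842724258032204
```

View pics/o.png

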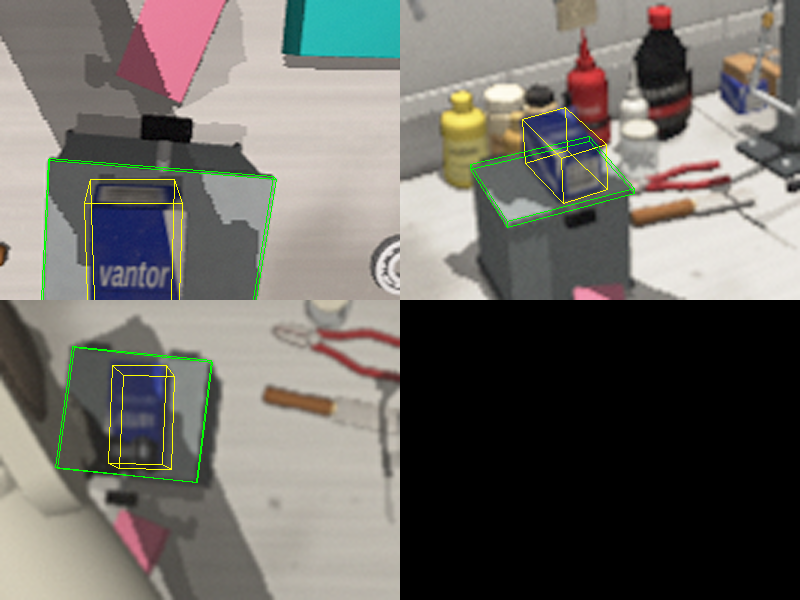

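The overlay of my carton and cover models fits all three views, so the carton is still where I measured it and the grip missed. I'll retry in smaller steps.

Call:
send_rows:
  plan:
    - [[0, 0.253, 0.1], [0, 0, 0], -1]
    - [[0, 0.253, 0.25], [0, 0, 0], -1]
    - [[0, 0.253, 0.4], [0, 0, 0], -1]
    - [[0, 0.253, 0.5], [0, 0, 0], -1]
    - [[0, 0.253, 0.6], [0, 0, 0], -1]
    - [[0, 0.253, 0.66], [0, 0, 0], -1]
    - [[0, 0.253, 0.692], [0, 0, 0], -1]
    - [[0, 0.253, 0.692], [0, 0, 0], -1]
    - [[0, 0.253, 0.692], [0, 0, 0], -1]

```text
time: 6.95
ee_pos: [0.5299, 0.2206, 0.1735]
tcp_rot: [180.0, -0.0, 89.8]
wrist_force: [0.2, 0.1, 0.9]
opening: 0.0853
```

Call:
send_rows:
  plan:
    - [[0, 0, 0], [0, 0, 0], 1]
    - [[0, 0, 0], [0, 0, 0], 1]

```text
time: 7.15
ee_pos: [0.5304, 0.2213, 0.1745]
tcp_rot: [179.9, -0.1, 89.8]
wrist_force: [-1.0, 4.6, 16.3]
opening: 0.0593
```

Call:
send_rows:
  plan:
    - [[0, 0, 0], [0, 0, 0], 1]
    - [[0, 0, 0], [0, 0, 0], 1]
    - [[0, 0, 0], [0, 0, 0], 1]

```text
time: 7.45
ee_pos: [0.5304, 0.2213, 0.1749]
tcp_rot: [179.9, -0.1, 89.8]
wrist_force: [-0.0, 2.9, 6.0]
opening: 0.0581
```

Call:
send_rows:
  plan:
    - [[0, 0, -0.05], [0, 0, 0], 1]
    - [[0, 0, -0.15], [0, 0, 0], 1]
    - [[-0.1, -0.08, -0.2], [0, 0, 0], 1]
    - [[-0.2, -0.16, -0.2], [0, 0, 0], 1]
    - [[-0.32, -0.26, -0.2], [0, 0, 0], 1]
    - [[-0.42, -0.34, -0.15], [0, 0, 0], 1]
    - [[-0.454, -0.368, -0.05], [0, 0, 0], 1]
    - [[-0.454, -0.368, 0.1], [0, 0, 0], 1]
    - [[-0.454, -0.368, 0.25], [0, 0, 0], 1]
    - [[-0.454, -0.368, 0.37], [0, 0, 0], 1]

```text
time: 8.45
ee_pos: [0.4182, 0.0844, 0.06]
tcp_rot: [-180.0, 0.0, 89.8]
wrist_force: [-0.1, 0.3, -4.2]
opening: 0.0581
```

Call:
send_rows:
  plan:
    - [[0, 0, 0.06], [0, 0, 0], 1]
    - [[0, 0, 0.11], [0, 0, 0], 1]
    - [[0, 0, 0.14], [0, 0, 0], 1]
    - [[0, 0, 0.155], [0, 0, 0], 1]
    - [[0, 0, 0.16], [0, 0, 0], 1]
    - [[0, 0, 0.16], [0, 0, 0], 1]

```text
time: 9.05
ee_pos: [0.4192, 0.0851, 0.0168]
tcp_rot: [179.9, -0.0, 89.8]
wrist_force: [-10.5, 0.7, 14.1]
opening: 0.0582
```

Call:
send_rows:
  plan:
    - [[0, 0, 0], [0, 0, 0], -1]
    - [[0, 0, 0], [0, 0, 0], -1]
    - [[0, 0, 0], [0, 0, 0], -1]
    - [[0, 0, -0.1], [0, 0, 0], -1]
    - [[0, 0, -0.25], [0, 0, 0], -1]
    - [[0, 0, -0.4], [0, 0, 0], -1]
    - [[0, 0, -0.56], [0, 0, 0], -1]
    - [[0, 0, -0.7], [0, 0, 0], -1]
    - [[0, 0, -0.8], [0, 0, 0], -1]

```text
time: 9.95
ee_pos: [0.4194, 0.0849, 0.2573]
tcp_rot: [179.8, -0.0, 89.8]
wrist_force: [0.5, -0.2, 0.2]
opening: 0.0853
```

Call:
send_rows:
  plan:
    - [[0.15, 0.02, 0], [0, 0, 0.027], -0.3]
    - [[0.3, 0.04, 0], [0, 0, 0.027], -0.3]
    - [[0.43, 0.06, 0], [0, 0, 0.027], -0.3]
    - [[0.535, 0.064, 0], [0, 0, 0.027], -0.3]
    - [[0.535, 0.064, 0], [0, 0, 0.027], -0.3]

```text
time: 10.45
ee_pos: [0.4387, 0.2483, 0.2532]
tcp_rot: [-179.9, 0.0, 85.1]
wrist_force: [0.1, -0.1, -0.6]
opening: 0.0555
```

```bash
python3 - <<'E'
from h import *
print(pose()[0])
im=camera("wrist");k=get_calibration("wrist");cv2.imwrite("pics/w3.png",im)
for p,q in see("cover_knob","wrist",2): print(p,q,atz("wrist",p,.154,k))
for p,q in see("carton","wrist",4): print(p,q,atz("wrist",p,0,k))
print(proj("wrist",[.4385,.2455,.154],k))
# black blob top of the knob
m=(im[:220].max(2)<45).astype(np.uint8);n,l,s,c=cv2.connectedComponentsWithStats(m)
for i in range(1,n):
    if 100<s[i,4]<5000: print(s[i],c[i],atz("wrist",c[i],.163,k))
E
```

```text
[0.4387 0.2483 0.2532]
[251.1, 182.5] 0.98 [0.4406 0.2411 0.154 ]
[146.8, 150.2] 0.96 [0.4197 0.0845 0.    ]
[259.3, 103.2] 0.87 [0.367 0.257 0.   ]
[372.8, 89.8] 0.77 [0.3625 0.4174 0.    ]
[255.3683 180.1261]
[213   0  17  27 109] [224.9358  14.5872] [0.2938 0.2327 0.163 ]
[428 111  46  74 303] [438.736  143.8845] [0.4158 0.4183 0.163 ]
[455 121  48  61 403] [489.8437 152.732 ] [0.4282 0.4669 0.163 ]
[235 172  37  18 642] [253.2274 180.3411] [0.4362 0.2436 0.163 ]
```

View pics/w3.png

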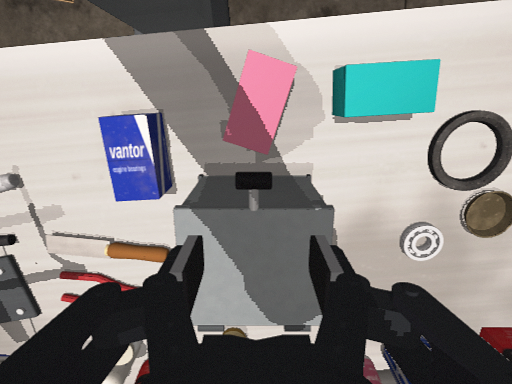

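The carton stands on the bench at (0.42, 0.085). The knob shows at (253,180), and the cover edges are parallel to the image, so yaw 85° matches the chest.

Call:
send_rows:
  plan:
    - [[-0.018, 0, 0.1], [0, 0, 0], -0.3]
    - [[-0.018, 0, 0.22], [0, 0, 0], -0.3]
    - [[-0.018, 0, 0.33], [0, 0, 0], -0.3]
    - [[-0.018, 0, 0.404], [0, 0, 0], -0.3]
    - [[-0.018, 0, 0.404], [0, 0, 0], -0.3]
    - [[-0.018, 0, 0.404], [0, 0, 0], -0.3]
    - [[-0.018, 0, 0.404], [0, 0, 0], 1]
    - [[-0.018, 0, 0.404], [0, 0, 0], 1]
    - [[-0.018, 0, 0.404], [0, 0, 0], 1]
    - [[-0.018, 0, 0.404], [0, 0, 0], 1]
  force: 25

```text
time: 11.6
ee_pos: [0.4384, 0.24, 0.1335]
tcp_rot: [180.0, -0.0, 85.0]
wrist_force: [0.5, 0.1, 0.0]
opening: -0.0003
```

```bash
python3 - <<'E'
from h import *
print({k:np.round(v,3).tolist() for k,v in sensors.get_obs().items() if k in("ee_pos","wrist_force","opening")})
t=1.74*(1-np.cos(np.pi*np.arange(0,31)/30))/2
Y=.5767*(1-np.cos(t));Z=-.5767*np.sin(t)
for b in(0,10,20):
    print([[0,round(Y[i]-Y[b],3),round(Z[i]-Z[b],3)] for i in range(b+1,b+11)])
E
```

```text
{'ee_pos': [0.438, 0.24, 0.133], 'wrist_force': [0.461, 0.144, 0.031], 'opening': -0.0}
[[0, np.float64(0.0), np.float64(-0.003)], [0, np.float64(0.0), np.float64(-0.011)], [0, np.float64(0.001), np.float64(-0.025)], [0, np.float64(0.002), np.float64(-0.043)], [0, np.float64(0.004), np.float64(-0.067)], [0, np.float64(0.008), np.float64(-0.095)], [0, np.float64(0.014), np.float64(-0.128)], [0, np.float64(0.024), np.float64(-0.164)], [0, np.float64(0.037), np.float64(-0.202)], [0, np.float64(0.054), np.float64(-0.243)]]
[[0, np.float64(0.021), np.float64(-0.042)], [0, np.float64(0.047), np.float64(-0.083)], [0, np.float64(0.078), np.float64(-0.124)], [0, np.float64(0.113), np.float64(-0.162)], [0, np.float64(0.151), np.float64(-0.198)], [0, np.float64(0.193), np.float64(-0.23)], [0, np.float64(0.236), np.float64(-0.257)], [0, np.float64(0.282), np.float64(-0.281)], [0, np.float64(0.327), np.float64(-0.299)], [0, np.float64(0.372), np.float64(-0.313)]]
[[0, np.float64(0.043), np.float64(-0.01)], [0, np.float64(0.083), np.float64(-0.016)], [0, np.float64(0.12), np.float64(-0.019)], [0, np.float64(0.153), np.float64(-0.02)], [0, np.float64(0.182), np.float64(-0.019)], [0, np.float64(0.206), np.float64(-0.018)], [0, np.float64(0.224), np.float64(-0.016)], [0, np.float64(0.238), np.float64(-0.014)], [0, np.float64(0.246), np.float64(-0.012)], [0, np.float64(0.249), np.float64(-0.012)]]
```

The pinch closed on nothing, and the earlier carton miss fits the same cause: the fingertips seem to sit some 40 mm short of the reported TCP. I'll check that in the wrist picture.

```bash
python3 - <<'E'
from h import *
p,R=pose();im=camera("wrist");k=get_calibration("wrist");print(p)
cr=im[120:320,120:400].copy()
for d,col in((0,(0,0,255)),(.02,(0,255,255)),(.04,(0,255,0)),(.06,(255,0,255))):
    for x in(-.011,.011):
        u=proj("wrist",p+R.apply([0,x,-d]),k);cv2.drawMarker(cr,(int(u[0])-120,int(u[1])-120),col,cv2.MARKER_CROSS,7,1)
cv2.imwrite("pics/w4.png",cv2.resize(cr,(784,560),interpolation=cv2.INTER_CUBIC))
E
```

```text
[0.4384 0.24   0.1335]
```

View pics/w4.png

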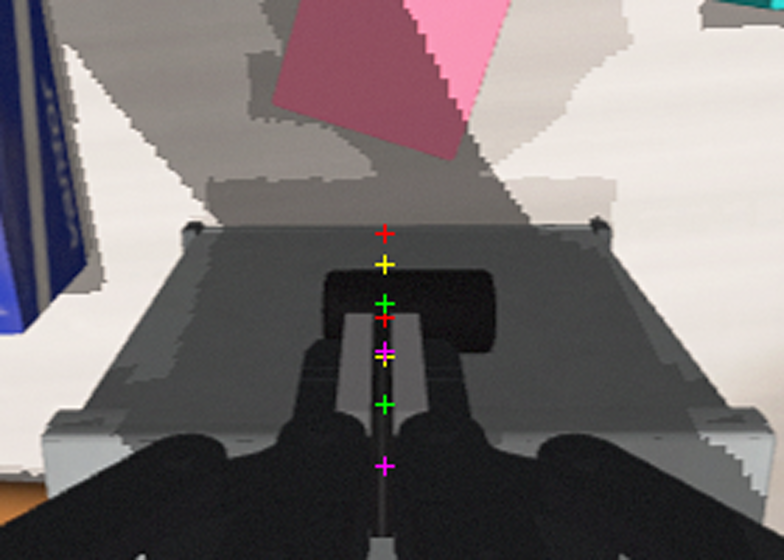

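The shut pad tips show about 42 mm behind the reported TCP. That agrees with the contact on the carton top (TCP 0.182 at height 0.222), so I'll allow 40 mm from here on. The knob centre lies about 5 mm to the +y side.

Call:
send_rows:
  plan:
    - [[0.018, 0, 0], [0, 0, 0], -0.3]
    - [[0.018, 0, 0], [0, 0, 0], -0.3]
    - [[0.018, 0, 0], [0, 0, 0], -0.3]
    - [[0.018, 0, 0.05], [0, 0, 0], -0.3]
    - [[0.018, 0, 0.1], [0, 0, 0], -0.3]
    - [[0.018, 0, 0.135], [0, 0, 0], -0.3]
    - [[0.018, 0, 0.135], [0, 0, 0], 1]
    - [[0.018, 0, 0.135], [0, 0, 0], 1]
    - [[0.018, 0, 0.135], [0, 0, 0], 1]
    - [[0.018, 0, 0.135], [0, 0, 0], 1]
  force: 25

```text
time: 12.65
ee_pos: [0.4379, 0.2457, 0.0925]
tcp_rot: [-179.9, -0.0, 85.0]
wrist_force: [-4.1, 3.4, -2.2]
opening: 0.0353
```

Call:
send_rows:
  plan:
    - [[0, 0, -0.003], [0, 0, 0], 1]
    - [[0, 0, -0.011], [0, 0, 0], 1]
    - [[0, 0.001, -0.025], [0, 0, 0], 1]
    - [[0, 0.002, -0.043], [0, 0, 0], 1]
    - [[0, 0.004, -0.067], [0, 0, 0], 1]
    - [[0, 0.008, -0.095], [0, 0, 0], 1]
    - [[0, 0.014, -0.128], [0, 0, 0], 1]
    - [[0, 0.024, -0.164], [0, 0, 0], 1]
    - [[0, 0.037, -0.202], [0, 0, 0], 1]
    - [[0, 0.054, -0.243], [0, 0, 0], 1]

```text
time: 13.65
ee_pos: [0.4553, 0.2442, 0.1663]
tcp_rot: [180.0, -0.1, 85.0]
wrist_force: [3.1, 6.3, -4.8]
opening: 0.0353
```

Call:
send_rows:
  plan:
    - [[0, 0.021, -0.042], [0, 0, 0], 1]
    - [[0, 0.047, -0.083], [0, 0, 0], 1]
    - [[0, 0.078, -0.124], [0, 0, 0], 1]
    - [[0, 0.113, -0.162], [0, 0, 0], 1]
    - [[0, 0.151, -0.198], [0, 0, 0], 1]
    - [[0, 0.193, -0.23], [0, 0, 0], 1]
    - [[0, 0.236, -0.257], [0, 0, 0], 1]
    - [[0, 0.282, -0.281], [0, 0, 0], 1]
    - [[0, 0.327, -0.299], [0, 0, 0], 1]
    - [[0, 0.372, -0.313], [0, 0, 0], 1]

```text
time: 14.65
ee_pos: [0.5666, 0.2349, 0.2602]
tcp_rot: [180.0, -0.1, 85.0]
wrist_force: [-0.4, 7.9, -2.8]
opening: 0.0355
```

Call:
send_rows:
  plan:
    - [[0, 0.043, -0.01], [0, 0, 0], 1]
    - [[0, 0.083, -0.016], [0, 0, 0], 1]
    - [[0, 0.12, -0.019], [0, 0, 0], 1]
    - [[0, 0.153, -0.02], [0, 0, 0], 1]
    - [[0, 0.182, -0.019], [0, 0, 0], 1]
    - [[0, 0.206, -0.018], [0, 0, 0], 1]
    - [[0, 0.224, -0.016], [0, 0, 0], 1]
    - [[0, 0.238, -0.014], [0, 0, 0], 1]
    - [[0, 0.246, -0.012], [0, 0, 0], 1]
    - [[0, 0.249, -0.012], [0, 0, 0], 1]

```text
time: 15.65
ee_pos: [0.6407, 0.2287, 0.2636]
tcp_rot: [180.0, -0.1, 85.0]
wrist_force: [-0.7, 8.4, 0.7]
opening: 0.035
```

Call:
send_rows:
  plan:
    - [[0, 0, 0], [0, 0, 0], 1]
    - [[0, 0, 0], [0, 0, 0], -0.3]
    - [[0, 0, 0], [0, 0, 0], -0.3]
    - [[0, 0, 0], [0, 0, 0], -0.3]
    - [[0, 0, -0.1], [0, 0, 0], -0.3]
    - [[0, 0, -0.22], [0, 0, 0], -0.3]
    - [[0, -0.1, -0.3], [0, 0, 0], -0.3]
    - [[0, -0.25, -0.3], [0, 0, 0], -0.3]
    - [[0, -0.4, -0.3], [0, 0, 0], -0.3]
    - [[0, -0.5, -0.3], [0, 0, 0], -0.3]

```text
time: 16.65
ee_pos: [0.4924, 0.2402, 0.352]
tcp_rot: [180.0, 0.0, 84.9]
wrist_force: [-0.2, 0.6, 1.4]
opening: 0.0554
```

```bash
python3 - <<'E'
from h import *
print(pose()[0])
im=camera("wrist");k=get_calibration("wrist");cv2.imwrite("pics/w5.png",im)
for n in("bracket0","eye0"):
    for p,q in see(n,"wrist",4): print(n,p,q,atz("wrist",p,.005 if n[0]=="b" else .099,k))
for d in recognise("bracket0","wrist")[:4]: print("rec",d["point"],d["p"],atz("wrist",d["point"],.1,k))
h=np.array([.6105,.2304,0]);e=np.array([.9962,-.0872,0])
for s in(-.048,-.012,.024):
    X=np.array([.5386,.2368,.145])+s*e;print("slot",s,X,proj("wrist",X,k))
print(proj("wrist",h+[0,0,.154],k),proj("wrist",h+[0,0,.154]+.173*(np.array([0,0,1])*np.sin(1.75)-e*np.cos(1.75)),k),see("cover_knob","wrist",2))
E
```

```text
[0.4924 0.2402 0.352 ]
bracket0 [256.5, 185.4] 0.95 [0.5566 0.2322 0.005 ]
bracket0 [254.2, 163.1] 0.93 [0.514  0.2316 0.005 ]
bracket0 [250.1, 143.8] 0.66 [0.4782 0.2274 0.005 ]
eye0 [256.3, 177.6] 0.89 [0.518  0.2352 0.099 ]
eye0 [248.7, 158.1] 0.81 [0.487  0.2264 0.099 ]
eye0 [252.8, 199.3] 0.63 [0.5524 0.2267 0.099 ]
rec [251.4, 153.7] 0.94 [0.4806 0.2311 0.1   ]
rec [252.5, 173.8] 0.77 [0.5113 0.2299 0.1   ]
rec [256.7, 199.1] 0.68 [0.5523 0.2328 0.1   ]
rec [135.6, 246.5] 0.18 [0.6169 0.0276 0.1   ]
slot -0.048 [0.4908 0.241  0.145 ] [258.8432 166.0711]
slot -0.012 [0.5266 0.2378 0.145 ] [258.748  191.5357]
slot 0.024 [0.5625 0.2347 0.145 ] [258.6575 215.7302]
[258.5127 249.2051] [259.6593 367.9525] [([18.9, 192.1], 0.75)]
```

View pics/w5.png

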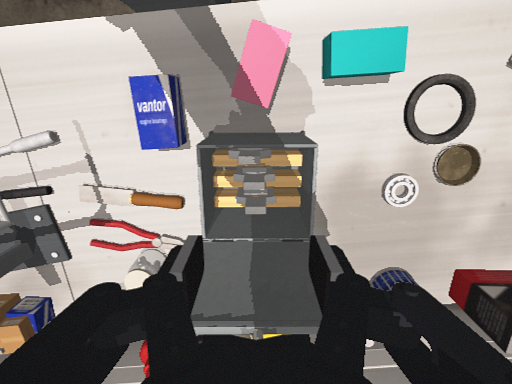

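Wrist view: the cover is open and stays open. The chest holds three brackets, with tabs at about (250,155), (256,180) and (257,205). My slot predictions sit some 10 px lower, so I'll overlay the model before grasping.

```bash
python3 - <<'E'
from h import *
im=cv2.imread("pics/w5.png");k=get_calibration("wrist")
o=np.array([.5386,.2368,0]);R=Ro.from_euler("z",-5,degrees=True)
s=6;u0,v0=195,125
cr=cv2.resize(im[v0:v0+100,u0:u0+130],None,fx=s,fy=s,interpolation=cv2.INTER_CUBIC)
def rect(x0,x1,y0,y1,z,col):
    P=[proj("wrist",o+R.apply([x,y,z]),k) for x,y in((x0,y0),(x0,y1),(x1,y1),(x1,y0))]
    cv2.polylines(cr,[np.array([[(p[0]+.5-u0)*s,(p[1]+.5-v0)*s] for p in P],int)],True,col,1)
rect(-.07,.07,-.08,.08,.15,(0,255,0));rect(-.065,.065,-.075,.075,.15,(0,200,0))
for x in(-.048,-.012,.024): rect(x-.006,x+.006,-.015,.015,.145,(0,0,255));rect(x-.006,x+.006,-.03,.03,.111,(255,0,255))
cv2.imwrite("pics/w6.png",cr)
E
```

```text
(no output)
```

View pics/w6.png

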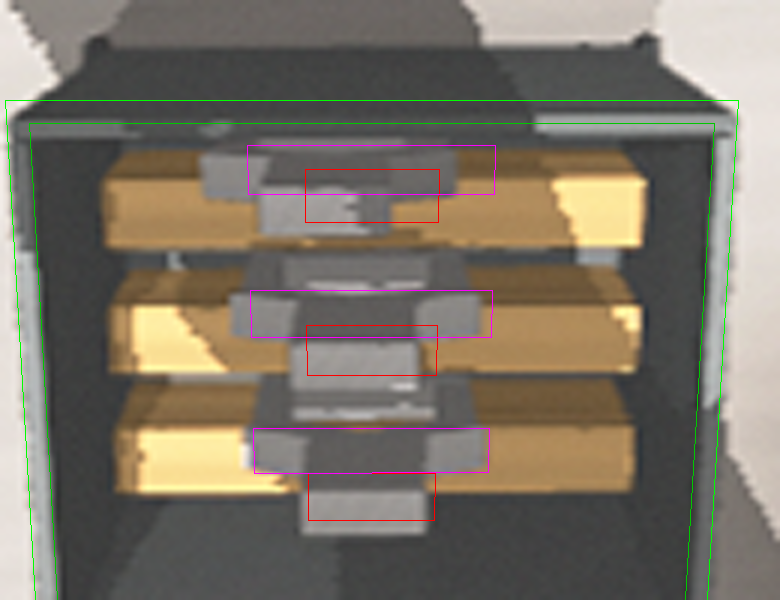

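Overlay: the rim fits to within 2–3 mm. The tab tops are at crop (323,212), (354,365) and (364,513); the front bracket sits further to -y than the others. Next I'll move to the hooks.

Call:
send_rows:
  plan:
    - [[-0.15, -0.05, -0.167], [0, 0, 0], -1]
    - [[-0.3, -0.1, -0.167], [0, 0, 0], -1]
    - [[-0.45, -0.15, -0.167], [0, 0, 0], -1]
    - [[-0.6, -0.2, -0.167], [0, 0, 0], -1]
    - [[-0.75, -0.25, -0.167], [0, 0, 0], -1]
    - [[-0.846, -0.293, -0.167], [0, 0, 0], -1]
    - [[-0.846, -0.293, -0.167], [0, 0, 0], -1]

```text
time: 17.6
ee_pos: [0.3828, -0.0079, 0.4046]
tcp_rot: [179.8, 0.0, 84.7]
wrist_force: [0.2, 0.8, 1.1]
opening: 0.0854
```

Call:
send_rows:
  plan:
    - [[-0.15, 0.015, 0], [0, 0, -0.061], -1]
    - [[-0.3, 0.03, 0], [0, 0, -0.061], -1]
    - [[-0.45, 0.04, 0], [0, 0, -0.061], -1]
    - [[-0.6, 0.05, 0], [0, 0, -0.061], -1]
    - [[-0.75, 0.07, 0], [0, 0, -0.061], -1]
    - [[-0.813, 0.073, 0], [0, 0, -0.061], -1]
    - [[-0.813, 0.073, 0], [0, 0, -0.061], -1]
    - [[-0.813, 0.073, 0], [0, 0, -0.061], -1]

```text
time: 18.4
ee_pos: [0.3844, -0.2502, 0.4026]
tcp_rot: [-180.0, -0.0, 95.9]
wrist_force: [0.3, 0.9, 0.9]
opening: 0.0853
```

```bash
python3 - <<'E'
from h import *
# tab tops measured from w5 (pose then)
print(pose()[0],pose()[1].as_euler("xyz",degrees=True))
k=get_calibration("wrist");o=np.array([.5094,-.2523,0]);R=Ro.from_euler("z",6.2,degrees=True)
for s in(.15,0,-.15): print("exp",proj("wrist",o+R.apply([0,s,.2]),k))
for i in range(7):
    t=sensors.get_obs()["time"];im=camera("wrist")
    if i==0: cv2.imwrite("pics/w7.png",im)
    L=see("seat0","wrist",4);out=[]
    for p,q in L:
        X=R.inv().apply(atz("wrist",p,.2,k)-o);out.append((X[:2].round(3).tolist(),q))
    print(round(t,2),sorted(out,key=lambda a:-a[0][1]))
E
```

```text
[ 0.3844 -0.2502  0.4026] [-179.9673   -0.0424   95.8701]
exp [348.9978 243.8724]
exp [245.914  244.4119]
exp [142.8179 244.9514]
18.4 [([0.001, 0.119], 0.87), ([0.005, 0.022], 0.55), ([-0.001, -0.179], 0.92)]
18.5 [([0.006, 0.127], 0.71), ([0.004, 0.011], 0.92)]
18.6 [([-0.001, 0.147], 0.62), ([-0.0, -0.011], 0.84), ([0.001, -0.154], 0.61)]
18.7 [([0.005, 0.166], 0.79), ([0.006, -0.027], 0.88), ([0.003, -0.131], 0.66)]
18.8 [([-0.001, 0.17], 0.5), ([-0.012, 0.169], 0.37), ([0.002, -0.027], 0.67), ([0.001, -0.125], 0.68)]
18.9 [([0.002, 0.153], 0.68), ([0.005, -0.012], 0.98), ([0.002, -0.141], 0.55)]
19.0 [([-0.011, 0.169], 0.25), ([0.003, 0.133], 0.71), ([0.004, 0.01], 0.88), ([0.001, -0.163], 0.87)]
```

View pics/w7.png

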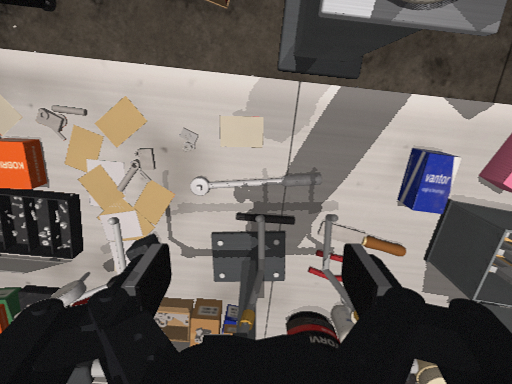

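The fit with my stand pose is good (x +2 mm, y mid about -2 mm), and all three hooks swing ±27 mm with period about 0.75 s. With 85 mm of opening I can straddle each one and close slowly.

```bash
cat >> h.py <<'E'
SO=np.array([.5114,-.2533,0]);SY=6.2
CO=np.array([.541,.2366,0]);CY=-5.
def st(x,y,z): return SO+Ro.from_euler("z",SY,degrees=True).apply([x,y,z])
def tcp(G,yaw,tilt,L=.059):
    "TCP for a grasp point G (pads), fingers leaning by tilt deg; L = grasp point to reported TCP"
    r=[180-tilt,0,yaw];return np.array(G)+Ro.from_euler("xyz",r,degrees=True).apply([0,0,L]),r
E
python3 - <<'E'
from h import *
g=get_calibration
# tabs measured in w5: pose then
p5=np.array([.4924,.2402,.352]);R5=Ro.from_euler("xyz",[180,0,84.9],degrees=True)
p,R=pose();k=dict(get_calibration("wrist"));M=np.array(k["R"])
Rct=M@R.as_matrix();ct=R.inv().apply(-M.T@np.array(k["t"])-p)
M5=Rct@R5.as_matrix().T;k["R"]=M5;k["t"]=-M5@(p5+R5.apply(ct))
for u,v in((323,212),(354,365),(364,513)):
    X=atz("wrist",(195+u/6-.5,125+v/6-.5),.145,k);print("tab",X,Ro.from_euler("z",5,degrees=True).apply(X-CO))
T,r=tcp(st(-.015,0,.195),90+SY,10);A=T+[0,0,.2]
print(T,A);move(A,r);move(T,r,(A,r))
T2,r=tcp(st(-.015,.15,.195),90+SY,10);print("next",T2);move(T2,r,(T,r))
E
```

```text
tab [0.492  0.2295 0.145 ] [-0.0482 -0.0114  0.145 ]
tab [0.5281 0.2332 0.145 ] [-0.0126 -0.0045  0.145 ]
tab [0.5645 0.2322 0.145 ] [ 0.0238 -0.0023  0.145 ]
[ 0.5067 -0.2538  0.1369] [ 0.5067 -0.2538  0.3369]
shift [-0.057, 0.4076, 0.2206] turn [-0.0555, 0.0001, -0.0014] rows>= 2.8
shift [0.0, -0.1158, 0.6565] turn [0.0, 0.0, 0.0] rows>= 4.0
next [ 0.4905 -0.1047  0.1369]
shift [0.5, 0.0, 0.0] turn [0.0, 0.0, 0.0] rows>= 3.0
```

Call:
send_rows:
  plan:
    - [[-0.057, 0.15, 0.05], [-0.0555, 0, 0], -1]
    - [[-0.057, 0.3, 0.1], [-0.0555, 0, 0], -1]
    - [[-0.057, 0.4, 0.15], [-0.0555, 0, 0], -1]
    - [[-0.057, 0.408, 0.22], [-0.0555, 0, 0], -1]
    - [[-0.057, 0.408, 0.22], [-0.0555, 0, 0], -1]
    - [[-0.057, 0.408, 0.22], [-0.0555, 0, 0], -1]
  force: 20

```text
time: 19.7
ee_pos: [0.5063, -0.2537, 0.3375]
tcp_rot: [170.0, -0.0, 95.9]
wrist_force: [-0.0, 0.2, -0.0]
opening: 0.0856
```

Call:
send_rows:
  plan:
    - [[0, -0.018, 0.1], [0, 0, 0], -1]
    - [[0, -0.035, 0.2], [0, 0, 0], -1]
    - [[0, -0.053, 0.3], [0, 0, 0], -1]
    - [[0, -0.07, 0.4], [0, 0, 0], -1]
    - [[0, -0.088, 0.5], [0, 0, 0], -1]
    - [[0, -0.106, 0.6], [0, 0, 0], -1]
    - [[0, -0.116, 0.657], [0, 0, 0], -1]
    - [[0, -0.116, 0.657], [0, 0, 0], -1]
    - [[0, -0.116, 0.657], [0, 0, 0], -1]

```text
time: 20.6
ee_pos: [0.5071, -0.2544, 0.139]
tcp_rot: [169.9, 0.1, 95.9]
wrist_force: [0.2, -0.6, 0.3]
opening: 0.0856
```

Call:
send_rows:
  plan:
    - [[0, 0, 0], [0, 0, 0], -0.7]
    - [[0, 0, 0], [0, 0, 0], -0.5]
    - [[0, 0, 0], [0, 0, 0], -0.3]
    - [[0, 0, 0], [0, 0, 0], -0.1]
    - [[0, 0, 0], [0, 0, 0], 0.1]
    - [[0, 0, 0], [0, 0, 0], 0.3]
    - [[0, 0, 0], [0, 0, 0], 0.5]
    - [[0, 0, 0], [0, 0, 0], 0.7]
    - [[0, 0, 0], [0, 0, 0], 1]
    - [[0, 0, 0], [0, 0, 0], 1]

```text
time: 21.6
ee_pos: [0.5067, -0.2538, 0.1369]
tcp_rot: [170.0, 0.0, 95.9]
wrist_force: [-0.6, -0.1, 0.2]
opening: 0.0091
```

Call:
send_rows:
  plan:
    - [[0, 0, 0], [0, 0, 0], 1]
    - [[0, 0, 0], [0, 0, 0], 0.7]
    - [[0, 0, 0], [0, 0, 0], 0.4]
    - [[0, 0, 0], [0, 0, 0], 0.1]
    - [[0, 0, 0], [0, 0, 0], -0.2]
    - [[0, 0.018, -0.1], [0, 0, 0], -0.5]
    - [[0, 0.041, -0.23], [0, 0, 0], -0.8]
    - [[0, 0.058, -0.33], [0, 0, 0], -1]
    - [[0.1, 0.058, -0.33], [0, 0, 0], -1]
    - [[0.25, 0.058, -0.33], [0, 0, 0], -1]

```text
time: 22.6
ee_pos: [0.4994, -0.18, 0.238]
tcp_rot: [169.9, 0.0, 95.8]
wrist_force: [-0.5, 0.0, -0.3]
opening: 0.0854
```

Call:
send_rows:
  plan:
    - [[0.15, 0, 0], [0, 0, 0], -1]
    - [[0.25, 0, 0], [0, 0, 0], -1]
    - [[0.25, 0, 0], [0, 0, 0], -1]
    - [[0.25, -0.018, 0.1], [0, 0, 0], -1]
    - [[0.25, -0.041, 0.23], [0, 0, 0], -1]
    - [[0.25, -0.058, 0.33], [0, 0, 0], -1]
    - [[0.25, -0.058, 0.33], [0, 0, 0], -1]
    - [[0.25, -0.058, 0.33], [0, 0, 0], -0.7]

```text
time: 23.4
ee_pos: [0.4912, -0.1051, 0.1376]
tcp_rot: [170.0, 0.0, 95.9]
wrist_force: [-0.0, 0.3, -0.2]
opening: 0.0735
```

Call:
send_rows:
  plan:
    - [[0, 0, 0], [0, 0, 0], -0.5]
    - [[0, 0, 0], [0, 0, 0], -0.3]
    - [[0, 0, 0], [0, 0, 0], -0.1]
    - [[0, 0, 0], [0, 0, 0], 0.1]
    - [[0, 0, 0], [0, 0, 0], 0.3]
    - [[0, 0, 0], [0, 0, 0], 0.5]
    - [[0, 0, 0], [0, 0, 0], 0.7]
    - [[0, 0, 0], [0, 0, 0], 1]
    - [[0, 0, 0], [0, 0, 0], 1]
    - [[0, 0, 0], [0, 0, 0], 1]

```text
time: 24.4
ee_pos: [0.4912, -0.1046, 0.1369]
tcp_rot: [170.0, -0.0, 95.9]
wrist_force: [-0.9, 0.2, 0.3]
opening: 0.0092
```

Call:
send_rows:
  plan:
    - [[0, 0, 0], [0, 0, 0], 1]
    - [[0, 0, 0], [0, 0, 0], 0.7]
    - [[0, 0, 0], [0, 0, 0], 0.4]
    - [[0, 0, 0], [0, 0, 0], 0.1]
    - [[0, 0, 0], [0, 0, 0], -0.2]
    - [[0, 0.018, -0.1], [0, 0, 0], -0.5]
    - [[0, 0.041, -0.23], [0, 0, 0], -0.8]
    - [[0, 0.058, -0.33], [0, 0, 0], -1]
    - [[-0.1, 0.058, -0.33], [0, 0, 0], -1]
    - [[-0.25, 0.058, -0.33], [0, 0, 0], -1]

```text
time: 25.4
ee_pos: [0.4997, -0.179, 0.2393]
tcp_rot: [169.8, 0.1, 96.1]
wrist_force: [1.1, -1.4, -0.6]
opening: 0.0854
```

Call:
send_rows:
  plan:
    - [[-0.15, 0, 0], [0, 0, 0], -1]
    - [[-0.3, 0, 0], [0, 0, 0], -1]
    - [[-0.45, 0, 0], [0, 0, 0], -1]
    - [[-0.6, 0, 0], [0, 0, 0], -1]
    - [[-0.75, 0, 0], [0, 0, 0], -1]
    - [[-0.75, -0.018, 0.1], [0, 0, 0], -1]
    - [[-0.75, -0.041, 0.23], [0, 0, 0], -1]
    - [[-0.75, -0.058, 0.33], [0, 0, 0], -1]
    - [[-0.75, -0.058, 0.33], [0, 0, 0], -1]
    - [[-0.75, -0.058, 0.33], [0, 0, 0], -0.7]

```text
time: 26.4
ee_pos: [0.5222, -0.4029, 0.1376]
tcp_rot: [170.0, -0.0, 95.9]
wrist_force: [-0.1, -0.4, 0.6]
opening: 0.0734
```

Call:
send_rows:
  plan:
    - [[0, 0, 0], [0, 0, 0], -0.5]
    - [[0, 0, 0], [0, 0, 0], -0.3]
    - [[0, 0, 0], [0, 0, 0], -0.1]
    - [[0, 0, 0], [0, 0, 0], 0.1]
    - [[0, 0, 0], [0, 0, 0], 0.3]
    - [[0, 0, 0], [0, 0, 0], 0.5]
    - [[0, 0, 0], [0, 0, 0], 0.7]
    - [[0, 0, 0], [0, 0, 0], 1]
    - [[0, 0, 0], [0, 0, 0], 1]
    - [[0, 0, 0], [0, 0, 0], 1]

```text
time: 27.4
ee_pos: [0.5223, -0.403, 0.1369]
tcp_rot: [170.0, -0.0, 95.9]
wrist_force: [-0.7, 0.5, 0.6]
opening: 0.0091
```

Call:
send_rows:
  plan:
    - [[0, 0, 0], [0, 0, 0], 1]
    - [[0, 0, 0], [0, 0, 0], 0.7]
    - [[0, 0, 0], [0, 0, 0], 0.4]
    - [[0, 0, 0], [0, 0, 0], 0.1]
    - [[0, 0, 0], [0, 0, 0], -0.2]
    - [[0, 0.018, -0.1], [0, 0, 0], -0.5]
    - [[0, 0.041, -0.23], [0, 0, 0], -0.8]
    - [[0, 0.058, -0.33], [0, 0, 0], -1]
    - [[0.1, -0.1, -0.5], [0, 0, 0], -1]
    - [[0.25, -0.25, -0.6], [0, 0, 0], -1]

```text
time: 28.4
ee_pos: [0.4447, -0.3624, 0.2845]
tcp_rot: [170.0, -0.0, 96.0]
wrist_force: [-0.2, 0.4, 1.5]
opening: 0.0852
```

```bash
python3 - <<'E'
from h import *
move([.39,-.25,.40],[180,0,95.9])
E
```

```text
shift [0.3915, -0.0737, -0.4039] turn [0.0554, -0.0001, 0.0003] rows>= 3.4
```

Call:
send_rows:
  plan:
    - [[0.1, -0.07, -0.15], [0.0554, 0, 0], -1]
    - [[0.25, -0.074, -0.3], [0.0554, 0, 0], -1]
    - [[0.39, -0.074, -0.404], [0.0554, 0, 0], -1]
    - [[0.39, -0.074, -0.404], [0.0554, 0, 0], -1]
    - [[0.39, -0.074, -0.404], [0.0554, 0, 0], -1]

```text
time: 28.9
ee_pos: [0.3899, -0.2484, 0.4029]
tcp_rot: [179.7, 0.2, 96.1]
wrist_force: [-0.5, -0.6, -0.4]
opening: 0.0852
```

```bash
python3 - <<'E'
from h import *
R=Ro.from_euler("z",SY,degrees=True);k=get_calibration("wrist");pr=None
for i in range(5):
    t=sensors.get_obs()["time"];im=camera("wrist");g=cv2.cvtColor(im,6).astype(int)
    if pr is not None: print("diff",np.abs(g-pr)[150:260,80:420].mean().round(2),end=" ")
    pr=g
    out=[(R.inv().apply(atz("wrist",p,.2,k)-SO)[:2].round(3).tolist(),q) for p,q in see("seat0","wrist",4)]
    print(round(t,2),sorted(out,key=lambda a:-a[0][1]))
# chest: from here to above bracket 2 (rear)
e=Ro.from_euler("z",CY,degrees=True)
for n,(x,y) in {"b2":(.026,-.0023),"b1":(-.0105,-.0045),"b0":(-.046,-.0114)}.items():
    T,r=tcp(CO+e.apply([x,y,.132]),90+CY,10,.062);print(n,T,r)
E
```

```text
28.9 [([0.002, 0.148], 0.59), ([0.0, -0.0], 0.59), ([-0.001, -0.151], 0.54)]
diff 7.7 29.0 [([0.002, 0.15], 0.69), ([0.002, -0.003], 0.71), ([0.004, -0.148], 0.64)]
diff 5.86 29.1 [([0.005, 0.15], 0.72), ([0.005, -0.002], 0.58), ([0.003, -0.154], 0.62)]
diff 2.93 29.2 [([0.004, 0.149], 0.58), ([0.008, -0.156], 0.82)]
diff 2.71 29.3 [([0.006, 0.151], 0.72), ([-0.0, -0.003], 0.7), ([0.007, -0.156], 0.89)]
b2 [0.5774 0.2311 0.0709] [170, 0, 85.0]
b1 [0.5409 0.2321 0.0709] [170, 0, 85.0]
b0 [0.5049 0.2283 0.0709] [170, 0, 85.0]
```

All three hooks hang still, at y = +0.150, -0.002 and -0.153. Now I'll fetch the rear bracket.

Call:
send_rows:
  plan:
    - [[0.15, 0, 0.0], [0, 0, 0.061], -0.3]
    - [[0.3, 0.05, 0], [0, 0, 0.061], -0.3]
    - [[0.45, 0.12, 0], [0, 0, 0.061], -0.3]
    - [[0.6, 0.2, 0], [0, 0, 0.061], -0.3]
    - [[0.75, 0.28, 0], [0, 0, 0.061], -0.3]
    - [[0.9, 0.36, 0], [0, 0, 0.061], -0.3]
    - [[1, 0.42, 0], [0, 0, 0.061], -0.3]
    - [[1, 0.42, 0], [0, 0, 0.061], -0.3]

```text
time: 30.2
ee_pos: [0.4859, 0.065, 0.3978]
tcp_rot: [-179.9, -0.0, 85.2]
wrist_force: [0.2, 0.3, -1.7]
opening: 0.0554
```

```bash
python3 - <<'E'
from h import *
T=np.array([.5774,.2311,.0709]);r=[170,0,85];A=T+[0,0,.18];print(pose()[0])
move(A,r);move(T,r,(A,r))
# lift straight 0.19 then to front of hook2
L=T+[0,0,.19]
# bracket eye when held: grasp pt 0.132 <-> eye z .099 ; eye on hook: grasp = seat + .033
yaw=90+SY
for i,y in((2,-.152),(1,-.001),(0,.15)):
    H,_=tcp(st(.002,y,.2+.033),yaw,10,.062);print("hang",i,H, "front", H+Ro.from_euler("z",SY,degrees=True).apply([-.09,0,.02]))
E
```

```text
[0.4859 0.065  0.3978]
shift [0.5772, 0.2587, 0.489] turn [-0.0563, -0.0002, 0.0011] rows>= 4.8
shift [0.0, -0.1042, 0.5909] turn [0.0, 0.0, 0.0] rows>= 3.6
hang 2 [ 0.5405 -0.403   0.1719] front [ 0.451  -0.4128  0.1919]
hang 1 [ 0.5242 -0.2529  0.1719] front [ 0.4347 -0.2626  0.1919]
hang 0 [ 0.5079 -0.1028  0.1719] front [ 0.4184 -0.1125  0.1919]
```

Call:
send_rows:
  plan:
    - [[0.15, 0.06, 0.1], [-0.0563, 0, 0], -0.2]
    - [[0.3, 0.13, 0.2], [-0.0563, 0, 0], -0.2]
    - [[0.43, 0.19, 0.32], [-0.0563, 0, 0], -0.2]
    - [[0.54, 0.25, 0.42], [-0.0563, 0, 0], -0.2]
    - [[0.577, 0.259, 0.489], [-0.0563, 0, 0], -0.2]
    - [[0.577, 0.259, 0.489], [-0.0563, 0, 0], -0.2]
    - [[0.577, 0.259, 0.489], [-0.0563, 0, 0], -0.2]
  force: 40

```text
time: 30.9
ee_pos: [0.5766, 0.2267, 0.2514]
tcp_rot: [170.0, 0.1, 85.0]
wrist_force: [0.0, -0.4, 0.4]
opening: 0.0509
```

Call:
send_rows:
  plan:
    - [[0, -0.021, 0.12], [0, 0, 0], -0.2]
    - [[0, -0.042, 0.24], [0, 0, 0], -0.2]
    - [[0, -0.063, 0.36], [0, 0, 0], -0.2]
    - [[0, -0.08, 0.45], [0, 0, 0], -0.2]
    - [[0, -0.092, 0.52], [0, 0, 0], -0.2]
    - [[0, -0.1, 0.57], [0, 0, 0], -0.2]
    - [[0, -0.104, 0.59], [0, 0, 0], -0.2]
    - [[0, -0.104, 0.59], [0, 0, 0], -0.2]
    - [[0, -0.104, 0.59], [0, 0, 0], -0.2]

```text
time: 31.8
ee_pos: [0.5783, 0.227, 0.0749]
tcp_rot: [169.7, -0.1, 84.9]
wrist_force: [0.4, 0.1, 0.9]
opening: 0.0511
```

Call:
send_rows:
  plan:
    - [[0, 0, 0], [0, 0, 0], 0.1]
    - [[0, 0, 0], [0, 0, 0], 0.5]
    - [[0, 0, 0], [0, 0, 0], 1]
    - [[0, 0, 0], [0, 0, 0], 1]
    - [[0, 0, 0], [0, 0, 0], 1]

```text
time: 32.3
ee_pos: [0.5782, 0.2274, 0.0743]
tcp_rot: [169.8, -0.1, 85.0]
wrist_force: [0.4, 2.6, 5.6]
opening: 0.0294
```

Call:
send_rows:
  plan:
    - [[0, 0.01, -0.06], [0, 0, 0], 1]
    - [[0, 0.03, -0.17], [0, 0, 0], 1]
    - [[0, 0.05, -0.29], [0, 0, 0], 1]
    - [[0, 0.075, -0.43], [0, 0, 0], 1]
    - [[0, 0.097, -0.55], [0, 0, 0], 1]
    - [[0, 0.11, -0.624], [0, 0, 0], 1]
    - [[0, 0.11, -0.624], [0, 0, 0], 1]

```text
time: 33.0
ee_pos: [0.5778, 0.2273, 0.2665]
tcp_rot: [169.6, -0.1, 85.0]
wrist_force: [0.5, 0.1, -2.4]
opening: 0.0293
```

```bash
python3 - <<'E'
from h import *
o=sensors.get_obs();print(o["ee_pos"],o["opening"],o["wrist_force"])
r=[170,0,85];W=np.array([.38,-.03,.27]);move(W,r)
r2=[170,0,96.2];F=np.array([.44,-.412,.215]);W2=np.array([.39,-.30,.26])
move(W2,r2,(W,r));move(F,r2,(W2,r2))
H=np.array([.5405,-.403,.1753]);I=H+[0,0,.022];move(I,r2,(F,r2));move(H,r2,(I,r2))
E
```

```text
[0.5778 0.2273 0.2665] 0.029253510658609823 [ 0.4828  0.0828 -2.418 ]
shift [-0.9121, -0.5697, -0.1179] turn [0.0021, -0.0006, -0.0003] rows>= 6.5
shift [-0.8937, 0.1042, 0.0522] turn [0.0, 0.0108, -0.0613] rows>= 5.4
shift [-0.3891, 0.0974, 0.1695] turn [0.0, 0.0, 0.0] rows>= 2.6
shift [-0.0064, 0.3209, 0.1165] turn [0.0, 0.0, 0.0] rows>= 2.0
shift [0.0, -0.0127, 0.0722] turn [0.0, 0.0, 0.0] rows>= 0.4
```

Call:
send_rows:
  plan:
    - [[-0.1, -0.06, -0.02], [0, 0, 0], 1]
    - [[-0.24, -0.15, -0.03], [0, 0, 0], 1]
    - [[-0.38, -0.24, -0.05], [0, 0, 0], 1]
    - [[-0.51, -0.32, -0.065], [0, 0, 0], 1]
    - [[-0.64, -0.4, -0.08], [0, 0, 0], 1]
    - [[-0.76, -0.475, -0.1], [0, 0, 0], 1]
    - [[-0.86, -0.54, -0.11], [0, 0, 0], 1]
    - [[-0.912, -0.57, -0.118], [0, 0, 0], 1]

```text
time: 33.8
ee_pos: [0.377, -0.0317, 0.2663]
tcp_rot: [169.9, 0.0, 84.9]
wrist_force: [0.6, -0.2, -1.6]
opening: 0.0296
```

Call:
send_rows:
  plan:
    - [[-0.12, 0.014, 0.007], [0, 0.002, -0.01], 1]
    - [[-0.26, 0.03, 0.015], [0, 0.004, -0.02], 1]
    - [[-0.4, 0.047, 0.023], [0, 0.006, -0.03], 1]
    - [[-0.54, 0.063, 0.03], [0, 0.008, -0.045], 1]
    - [[-0.68, 0.08, 0.04], [0, 0.01, -0.055], 1]
    - [[-0.8, 0.093, 0.047], [0, 0.0108, -0.0613], 1]
    - [[-0.87, 0.1, 0.05], [0, 0.0108, -0.0613], 1]
    - [[-0.894, 0.104, 0.052], [0, 0.0108, -0.0613], 1]

```text
time: 34.6
ee_pos: [0.3881, -0.3019, 0.2552]
tcp_rot: [170.0, -0.1, 96.0]
wrist_force: [0.1, 0.8, -1.9]
opening: 0.0295
```

Call:
send_rows:
  plan:
    - [[-0.1, 0.03, 0.04], [0, 0, 0], 1]
    - [[-0.2, 0.05, 0.09], [0, 0, 0], 1]
    - [[-0.3, 0.08, 0.13], [0, 0, 0], 1]
    - [[-0.37, 0.093, 0.16], [0, 0, 0], 1]
    - [[-0.389, 0.097, 0.17], [0, 0, 0], 1]
    - [[-0.389, 0.097, 0.17], [0, 0, 0], 1]

```text
time: 35.2
ee_pos: [0.4386, -0.4116, 0.2113]
tcp_rot: [170.0, -0.1, 96.2]
wrist_force: [0.3, 0.7, -1.5]
opening: 0.0296
```

```bash
python3 - <<'E'
from h import *
p,R=pose();print(p,R.as_euler("xyz",degrees=True),sensors.get_obs()["opening"])
im=camera("wrist");k=get_calibration("wrist")
Rs=Ro.from_euler("z",SY,degrees=True)
print([(Rs.inv().apply(atz("wrist",q,.2,k)-SO)[:2].round(3).tolist(),c) for q,c in see("seat0","wrist",4)])
for z,n in((.2,"seat"),(.212,"tip")):
    for x in(0,-.04): print(n,x,proj("wrist",st(x,-.152,z),k))
cv2.imwrite("pics/w8.png",im)
r2=[170,0,96.2];H=np.array([.5405,-.403,.1753]);I=H+[0,0,.022];move(I,r2)
E
```

```text
[ 0.4386 -0.4116  0.2113] [169.9565  -0.1206  96.1675] 0.029599568924355807
[([0.004, 0.003], 0.93), ([-0.001, -0.153], 0.85)]
seat 0 [253.3668 299.5504]
seat -0.04 [253.1918 262.9169]
tip 0 [253.281  311.1511]
tip -0.04 [253.0903 273.7109]
shift [-0.0093, 0.3256, 0.1125] turn [0.0008, 0.0, -0.0] rows>= 2.1
```

View pics/w8.png

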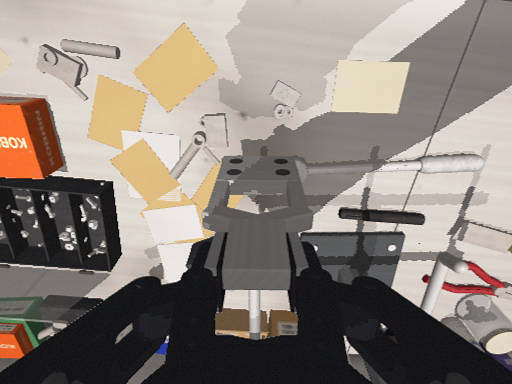

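Call:
send_rows:
  plan:
    - [[-0.009, 0.02, 0.06], [0, 0, 0], 1]
    - [[-0.009, 0.06, 0.065], [0, 0, 0], 1]
    - [[-0.009, 0.11, 0.075], [0, 0, 0], 1]
    - [[-0.009, 0.16, 0.083], [0, 0, 0], 1]
    - [[-0.009, 0.21, 0.092], [0, 0, 0], 1]
    - [[-0.009, 0.26, 0.101], [0, 0, 0], 1]
    - [[-0.009, 0.3, 0.108], [0, 0, 0], 1]
    - [[-0.009, 0.326, 0.112], [0, 0, 0], 1]
    - [[-0.009, 0.326, 0.112], [0, 0, 0], 1]
    - [[-0.009, 0.326, 0.112], [0, 0, 0], 1]

```text
time: 36.3
ee_pos: [0.5406, -0.4041, 0.1971]
tcp_rot: [169.9, 0.0, 96.2]
wrist_force: [0.2, -0.4, -1.3]
opening: 0.0295
```

Call:
send_rows:
  plan:
    - [[0, -0.003, 0.015], [0, 0, 0], 1]
    - [[0, -0.005, 0.03], [0, 0, 0], 1]
    - [[0, -0.008, 0.045], [0, 0, 0], 1]
    - [[0, -0.01, 0.057], [0, 0, 0], 1]
    - [[0, -0.011, 0.064], [0, 0, 0], 1]
    - [[0, -0.011, 0.064], [0, 0, 0], 1]

```text
time: 36.9
ee_pos: [0.5407, -0.4039, 0.1773]
tcp_rot: [169.9, 0.0, 96.2]
wrist_force: [-1.0, 0.1, -2.2]
opening: 0.0293
```

Call:
send_rows:
  plan:
    - [[0, -0.001, 0.005], [0, 0, 0], 1]
    - [[0, -0.002, 0.01], [0, 0, 0], 1]
    - [[0, -0.002, 0.01], [0, 0, 0], 1]

```text
time: 37.2
ee_pos: [0.5411, -0.4044, 0.1762]
tcp_rot: [169.8, 0.1, 96.2]
wrist_force: [-2.0, 0.4, 2.7]
opening: 0.0297
```

Call:
send_rows:
  plan:
    - [[0, -0.001, 0.005], [0, 0, 0], 1]
    - [[0, -0.002, 0.01], [0, 0, 0], 1]
    - [[0, -0.002, 0.01], [0, 0, 0], 1]

```text
time: 37.5
ee_pos: [0.5415, -0.4052, 0.1758]
tcp_rot: [169.6, 0.3, 96.1]
wrist_force: [-4.2, -0.7, 17.5]
opening: 0.029
```

Call:
send_rows:
  plan:
    - [[0, 0.001, -0.006], [0, 0, 0], 1]
    - [[0, 0.002, -0.011], [0, 0, 0], 1]
    - [[0, 0.002, -0.011], [0, 0, 0], 1]

```text
time: 37.8
ee_pos: [0.5411, -0.4043, 0.176]
tcp_rot: [169.8, 0.1, 96.2]
wrist_force: [-1.2, -0.7, 7.6]
opening: 0.0292
```

Call:
send_rows:
  plan:
    - [[0, 0, 0], [0, 0, 0], 0.3]
    - [[0, 0, 0], [0, 0, 0], 0.25]
    - [[0, 0, 0], [0, 0, 0], 0.15]
    - [[0, 0, 0], [0, 0, 0], 0.05]
    - [[0, 0, 0], [0, 0, 0], -0.05]
    - [[0, 0, -0.05], [0, 0, 0], -0.1]
    - [[0, 0, -0.12], [0, 0, 0], -0.1]
    - [[0, 0, -0.22], [0, 0, 0], -0.1]
    - [[0, 0, -0.32], [0, 0, 0], -0.1]
    - [[0, 0, -0.42], [0, 0, 0], -0.1]

```text
time: 38.8
ee_pos: [0.5184, -0.4062, 0.3001]
tcp_rot: [169.9, 0.0, 96.2]
wrist_force: [0.6, -0.8, 0.5]
opening: 0.0469
```

```bash
python3 - <<'E'
from h import *
p,R=pose();print(p)
r=[170,0,96.2]
Rs=Ro.from_euler("z",SY,degrees=True)
for i in range(3):
    t=sensors.get_obs()["time"];im=camera("wrist");k=get_calibration("wrist")
    print(round(t,2),[(Rs.inv().apply(atz("wrist",q,.2,k)-SO)[:2].round(3).tolist(),c) for q,c in see("eye0","wrist",4)],see("eye0","wrist",1))
cv2.imwrite("pics/w9.png",im)
W=np.array([.40,-.10,.33]);move(W,[180,0,90])
move(np.array([.5409,.2321,.25]),[170,0,85],(W,[180,0,90]))
E
```

```text
[ 0.5184 -0.4062  0.3001]
38.8 [([0.003, -0.151], 0.82)] [([259.4, 171.8], 0.82)]
38.95 [([-0.006, -0.151], 0.67)] [([259.1, 166.0], 0.67)]
39.1 [([-0.001, -0.148], 0.76)] [([261.8, 171.4], 0.76)]
shift [1.0572, -0.2602, -0.1543] turn [0.0559, -0.0033, 0.0342] rows>= 6.6
shift [1.107, 0.4697, 0.2667] turn [-0.0555, -0.0024, 0.0277] rows>= 7.4
```

View pics/w9.png

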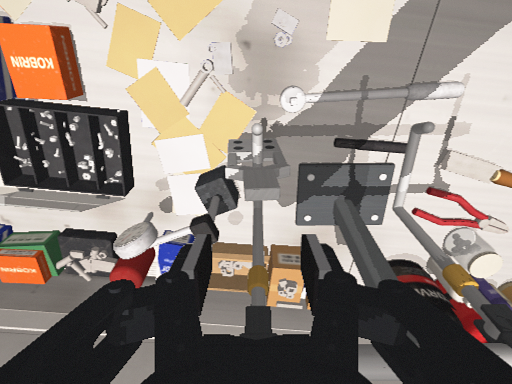

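The rear bracket hangs on the right hook, with its eye at (0, -0.150) and quiet. Next comes the middle bracket.

Call:
send_rows:
  plan:
    - [[0.05, -0.15, -0.05], [0.0559, 0, 0.0342], -0.2]
    - [[0.2, -0.25, -0.1], [0.0559, 0, 0.0342], -0.2]
    - [[0.36, -0.26, -0.154], [0.0559, 0, 0.0342], -0.2]
    - [[0.52, -0.26, -0.154], [0.0559, 0, 0.0342], -0.2]
    - [[0.68, -0.26, -0.154], [0.0559, 0, 0.0342], -0.2]
    - [[0.84, -0.26, -0.154], [0.0559, 0, 0.0342], -0.2]
    - [[0.99, -0.26, -0.154], [0.0559, 0, 0.0342], -0.2]
    - [[0.99, -0.26, -0.154], [0.0559, 0, 0.0342], -0.2]

```text
time: 40.05
ee_pos: [0.4015, -0.1162, 0.3313]
tcp_rot: [179.9, -0.6, 90.3]
wrist_force: [-0.4, -0.2, 0.4]
opening: 0.0507
```

Call:
send_rows:
  plan:
    - [[0.15, 0.05, 0], [-0.0555, -0.0024, 0.0277], -0.2]
    - [[0.3, 0.12, 0], [-0.0555, -0.0024, 0.0277], -0.2]
    - [[0.45, 0.2, 0], [-0.0555, -0.0024, 0.0277], -0.2]
    - [[0.6, 0.28, 0], [-0.0555, -0.0024, 0.0277], -0.2]
    - [[0.75, 0.36, 0.05], [-0.0555, -0.0024, 0.0277], -0.2]
    - [[0.88, 0.43, 0.1], [-0.0555, -0.0024, 0.0277], -0.2]
    - [[0.97, 0.45, 0.15], [-0.0555, -0.0024, 0.0277], -0.2]
    - [[1, 0.47, 0.2], [-0.0555, -0.0024, 0.0277], -0.2]
    - [[1, 0.47, 0.2], [-0.0555, -0.0024, 0.0277], -0.2]
  force: 40

```text
time: 40.95
ee_pos: [0.5429, 0.1807, 0.2701]
tcp_rot: [170.2, -0.4, 85.1]
wrist_force: [-0.4, 0.4, -0.6]
opening: 0.0512
```

```bash
python3 - <<'E'
from h import *
print(pose()[0],pose()[1].as_euler("xyz",degrees=True))
im=camera("wrist");k=get_calibration("wrist")
print([(Ro.from_euler("z",-CY,degrees=True).apply(atz("wrist",q,.099,k)-CO)[:2].round(3).tolist(),c) for q,c in see("eye0","wrist",4)])
T=np.array([.5409,.2300,.0709]);r=[170,0,85];A=T+[0,0,.18]
move(A,r);move(T,r,(A,r))
E
```

```text
[0.5429 0.1807 0.2701] [170.2499  -0.3938  85.1255]
[([-0.012, -0.004], 0.66)]
shift [0.1669, -0.0345, 0.0721] turn [-0.0001, -0.0027, -0.0004] rows>= 1.1
shift [0.0, -0.1042, 0.5909] turn [0.0, 0.0, 0.0] rows>= 3.6
```

Call:
send_rows:
  plan:
    - [[0.08, -0.02, 0.04], [0, -0.0027, 0], -0.2]
    - [[0.167, -0.035, 0.072], [0, -0.0027, 0], -0.2]
    - [[0.167, -0.035, 0.072], [0, -0.0027, 0], -0.2]
    - [[0.167, -0.055, 0.19], [0, -0.0027, 0], -0.2]
    - [[0.167, -0.077, 0.31], [0, -0.0027, 0], -0.2]
    - [[0.167, -0.098, 0.43], [0, -0.0027, 0], -0.2]
    - [[0.167, -0.114, 0.52], [0, -0.0027, 0], -0.2]
    - [[0.167, -0.128, 0.6], [0, -0.0027, 0], -0.2]
    - [[0.167, -0.138, 0.66], [0, -0.0027, 0], -0.2]
    - [[0.167, -0.138, 0.66], [0, -0.0027, 0], -0.2]

```text
time: 42.05
ee_pos: [0.5406, 0.2306, 0.0706]
tcp_rot: [170.1, 0.0, 84.9]
wrist_force: [-0.7, -0.9, 0.1]
opening: 0.0512
```

Call:
send_rows:
  plan:
    - [[0, 0, 0], [0, 0, 0], -0.1]
    - [[0, 0, 0], [0, 0, 0], 0.1]
    - [[0, 0, 0], [0, 0, 0], 0.5]
    - [[0, 0, 0], [0, 0, 0], 1]
    - [[0, 0, 0], [0, 0, 0], 1]
    - [[0, 0, 0], [0, 0, 0], 1]

```text
time: 42.65
ee_pos: [0.5424, 0.2328, 0.0739]
tcp_rot: [169.8, -0.1, 84.9]
wrist_force: [-1.0, -2.6, 7.1]
opening: 0.0294
```

Call:
send_rows:
  plan:
    - [[0, 0.01, -0.06], [0, 0, 0], 1]
    - [[0, 0.03, -0.17], [0, 0, 0], 1]
    - [[0, 0.05, -0.29], [0, 0, 0], 1]
    - [[0, 0.075, -0.43], [0, 0, 0], 1]
    - [[0, 0.097, -0.55], [0, 0, 0], 1]
    - [[0, 0.11, -0.624], [0, 0, 0], 1]
    - [[0, 0.11, -0.624], [0, 0, 0], 1]

```text
time: 43.35
ee_pos: [0.5423, 0.2331, 0.266]
tcp_rot: [169.7, -0.2, 85.0]
wrist_force: [-0.0, 0.3, -1.8]
opening: 0.0295
```

```bash
python3 - <<'E'
from h import *
o=sensors.get_obs();print(o["ee_pos"],o["opening"],o["wrist_force"])
r=[170,0,85];W=np.array([.38,-.02,.27]);move(W,r)
r2=[170,0,96.2];F=np.array([.4247,-.2626,.215])
move(F,r2,(W,r))
E
```

```text
[0.5423 0.2331 0.266 ] 0.029490484166795658 [-0.0135  0.2528 -1.7624]
shift [-0.8879, -0.4545, -0.0996] turn [0.0016, -0.0012, -0.0004] rows>= 6.0
shift [-0.7926, 0.1838, 0.2186] turn [0.0, 0.0108, -0.0613] rows>= 5.1
```

Call:
send_rows:
  plan:
    - [[-0.1, -0.05, -0.01], [0, 0, 0], 1]
    - [[-0.24, -0.12, -0.03], [0, 0, 0], 1]
    - [[-0.38, -0.19, -0.04], [0, 0, 0], 1]
    - [[-0.51, -0.26, -0.055], [0, 0, 0], 1]
    - [[-0.64, -0.33, -0.07], [0, 0, 0], 1]
    - [[-0.76, -0.39, -0.085], [0, 0, 0], 1]
    - [[-0.85, -0.435, -0.095], [0, 0, 0], 1]
    - [[-0.888, -0.455, -0.1], [0, 0, 0], 1]

```text
time: 44.15
ee_pos: [0.3772, -0.0221, 0.2666]
tcp_rot: [170.0, -0.0, 84.9]
wrist_force: [0.3, 0.5, -1.7]
opening: 0.0295
```

Call:
send_rows:
  plan:
    - [[-0.1, 0.02, 0.02], [0, 0.002, -0.01], 1]
    - [[-0.23, 0.045, 0.05], [0, 0.004, -0.02], 1]
    - [[-0.36, 0.07, 0.09], [0, 0.006, -0.03], 1]
    - [[-0.49, 0.1, 0.12], [0, 0.008, -0.045], 1]
    - [[-0.62, 0.135, 0.16], [0, 0.01, -0.055], 1]
    - [[-0.72, 0.16, 0.19], [0, 0.0108, -0.0613], 1]
    - [[-0.78, 0.18, 0.21], [0, 0.0108, -0.0613], 1]
    - [[-0.793, 0.184, 0.219], [0, 0.0108, -0.0613], 1]
    - [[-0.793, 0.184, 0.219], [0, 0.0108, -0.0613], 1]

```text
time: 45.05
ee_pos: [0.4228, -0.2631, 0.2105]
tcp_rot: [170.1, -0.2, 96.1]
wrist_force: [-0.4, 0.1, -1.5]
opening: 0.029
```

```bash
python3 - <<'E'
from h import *
p,R=pose();print(p,R.as_euler("xyz",degrees=True),sensors.get_obs()["opening"])
im=camera("wrist");k=get_calibration("wrist");Rs=Ro.from_euler("z",SY,degrees=True)
print([(Rs.inv().apply(atz("wrist",q,.2,k)-SO)[:2].round(3).tolist(),c) for q,c in see("seat0","wrist",4)])
r2=[170,0,96.2];I=np.array([.5242,-.2535,.1983]);J=np.array(p);J[2]=.198
move(J,r2);move(I,r2,(J,r2))
E
```

```text
[ 0.4228 -0.2631  0.2105] [170.105   -0.1553  96.1155] 0.029028014899234997
[([0.001, -0.004], 0.89), ([0.001, 0.153], 0.88), ([0.003, -0.152], 0.85)]
shift [-0.0022, -0.0094, 0.0456] turn [-0.0, -0.0004, -0.0001] rows>= 0.3
shift [-0.0048, 0.3343, 0.0579] turn [0.0, 0.0, 0.0] rows>= 2.0
```

Call:
send_rows:
  plan:
    - [[-0.002, -0.009, 0.046], [0, 0, 0], 1]
    - [[-0.003, 0.04, 0.055], [0, 0, 0], 1]
    - [[-0.004, 0.1, 0.065], [0, 0, 0], 1]
    - [[-0.005, 0.15, 0.074], [0, 0, 0], 1]
    - [[-0.006, 0.2, 0.083], [0, 0, 0], 1]
    - [[-0.008, 0.25, 0.091], [0, 0, 0], 1]
    - [[-0.009, 0.29, 0.098], [0, 0, 0], 1]
    - [[-0.01, 0.325, 0.104], [0, 0, 0], 1]
    - [[-0.01, 0.325, 0.104], [0, 0, 0], 1]
    - [[-0.01, 0.325, 0.104], [0, 0, 0], 1]

```text
time: 46.15
ee_pos: [0.5244, -0.2553, 0.1982]
tcp_rot: [170.0, -0.1, 96.2]
wrist_force: [-0.2, -0.3, -1.4]
opening: 0.0293
```

Call:
send_rows:
  plan:
    - [[0, -0.003, 0.015], [0, 0, 0], 1]
    - [[0, -0.005, 0.03], [0, 0, 0], 1]
    - [[0, -0.008, 0.045], [0, 0, 0], 1]
    - [[0, -0.01, 0.057], [0, 0, 0], 1]
    - [[0, -0.012, 0.066], [0, 0, 0], 1]
    - [[0, -0.013, 0.072], [0, 0, 0], 1]
    - [[0, -0.013, 0.075], [0, 0, 0], 1]
    - [[0, -0.013, 0.075], [0, 0, 0], 1]

```text
time: 46.95
ee_pos: [0.5248, -0.2556, 0.1767]
tcp_rot: [169.9, 0.0, 96.2]
wrist_force: [-2.6, -0.0, 3.7]
opening: 0.0297
```

Call:
send_rows:
  plan:
    - [[0, 0, 0], [0, 0, 0], 0.3]
    - [[0, 0, 0], [0, 0, 0], 0.25]
    - [[0, 0, 0], [0, 0, 0], 0.15]
    - [[0, 0, 0], [0, 0, 0], 0.05]
    - [[0, 0, 0], [0, 0, 0], -0.05]
    - [[0, 0, -0.05], [0, 0, 0], -0.1]
    - [[0, 0, -0.12], [0, 0, 0], -0.1]
    - [[0, 0, -0.22], [0, 0, 0], -0.1]
    - [[0, 0, -0.32], [0, 0, 0], -0.1]
    - [[0, 0, -0.42], [0, 0, 0], -0.1]

```text
time: 47.95
ee_pos: [0.5024, -0.2576, 0.302]
tcp_rot: [169.9, -0.0, 96.2]
wrist_force: [0.1, -0.0, 0.1]
opening: 0.047
```

```bash
python3 - <<'E'
from h import *
p,R=pose();print(p);Rs=Ro.from_euler("z",SY,degrees=True)
for i in range(3):
    t=sensors.get_obs()["time"];im=camera("wrist");k=get_calibration("wrist")
    print(round(t,2),[(Rs.inv().apply(atz("wrist",q,.2,k)-SO)[:2].round(3).tolist(),c) for q,c in see("eye0","wrist",4)])
cv2.imwrite("pics/w10.png",im)
W=np.array([.41,.0,.34]);move(W,[180,0,88])
A=np.array([.5049,.2283,.2509]);move(A,[170,0,85],(W,[180,0,88]))
E
```

```text
[ 0.5024 -0.2576  0.302 ]
47.95 [([-0.001, -0.009], 0.88), ([0.001, -0.156], 0.77)]
48.05 [([-0.004, -0.15], 0.7), ([-0.004, -0.004], 0.63)]
48.15 [([-0.002, -0.003], 0.88), ([-0.032, 0.007], 0.72), ([-0.003, -0.149], 0.62)]
shift [0.8874, -0.1886, -0.1705] turn [0.0552, -0.0044, 0.0452] rows>= 5.5
shift [0.7716, 0.2896, 0.297] turn [-0.0555, -0.0015, 0.0166] rows>= 5.3
```

Two brackets are hung. Next comes the front bracket, for the left hook.

Call:
send_rows:
  plan:
    - [[0.05, -0.12, -0.08], [0.0552, -0.0044, 0.0452], -0.2]
    - [[0.18, -0.18, -0.14], [0.0552, -0.0044, 0.0452], -0.2]
    - [[0.33, -0.189, -0.17], [0.0552, -0.0044, 0.0452], -0.2]
    - [[0.48, -0.189, -0.17], [0.0552, -0.0044, 0.0452], -0.2]
    - [[0.63, -0.189, -0.17], [0.0552, -0.0044, 0.0452], -0.2]
    - [[0.78, -0.189, -0.17], [0.0552, -0.0044, 0.0452], -0.2]
    - [[0.887, -0.189, -0.17], [0.0552, -0.0044, 0.0452], -0.2]
    - [[0.887, -0.189, -0.17], [0.0552, -0.0044, 0.0452], -0.2]

```text
time: 49.05
ee_pos: [0.4092, 0.0028, 0.3397]
tcp_rot: [180.0, -0.0, 88.2]
wrist_force: [-0.3, -0.5, 0.5]
opening: 0.0511
```

Call:
send_rows:
  plan:
    - [[0.15, 0.05, 0.02], [-0.0555, -0.0015, 0.0166], -0.2]
    - [[0.3, 0.11, 0.05], [-0.0555, -0.0015, 0.0166], -0.2]
    - [[0.45, 0.17, 0.12], [-0.0555, -0.0015, 0.0166], -0.2]
    - [[0.6, 0.23, 0.2], [-0.0555, -0.0015, 0.0166], -0.2]
    - [[0.72, 0.28, 0.27], [-0.0555, -0.0015, 0.0166], -0.2]
    - [[0.772, 0.29, 0.297], [-0.0555, -0.0015, 0.0166], -0.2]
    - [[0.772, 0.29, 0.297], [-0.0555, -0.0015, 0.0166], -0.2]
    - [[0.772, 0.29, 0.297], [-0.0555, -0.0015, 0.0166], -0.2]

```text
time: 49.85
ee_pos: [0.5049, 0.2274, 0.251]
tcp_rot: [170.0, 0.1, 85.0]
wrist_force: [-0.1, -0.2, 1.0]
opening: 0.0513
```

```bash
python3 - <<'E'
from h import *
print(pose()[0],pose()[1].as_euler("xyz",degrees=True))
im=camera("wrist");k=get_calibration("wrist");cv2.imwrite("pics/w11.png",im)
print([(Ro.from_euler("z",-CY,degrees=True).apply(atz("wrist",q,.099,k)-CO)[:2].round(3).tolist(),c) for q,c in see("eye0","wrist",4)])
T=np.array([.5059,.2280,.0715]);r=[170,0,85];A=T+[0,0,.18]
move(A,r);move(T,r)
E
```

```text
[0.5049 0.2274 0.251 ] [169.9932   0.0943  85.0117]
[([-0.046, -0.012], 0.67)]
shift [0.0033, 0.0014, 0.0029] turn [0.0007, 0.0001, -0.0003] rows>= 0.0
shift [0.0034, -0.104, 0.5935] turn [0.0007, 0.0001, -0.0003] rows>= 3.6
```

Call:
send_rows:
  plan:
    - [[0.003, -0.021, 0.12], [0, 0, 0], -0.2]
    - [[0.003, -0.042, 0.24], [0, 0, 0], -0.2]
    - [[0.003, -0.063, 0.36], [0, 0, 0], -0.2]
    - [[0.003, -0.079, 0.45], [0, 0, 0], -0.2]
    - [[0.003, -0.088, 0.5], [0, 0, 0], -0.2]
    - [[0.003, -0.091, 0.52], [0, 0, 0], -0.2]
    - [[0.003, -0.094, 0.54], [0, 0, 0], -0.2]

```text
time: 50.65
ee_pos: [0.5065, 0.2288, 0.088]
tcp_rot: [169.8, -0.0, 85.0]
wrist_force: [0.2, -0.0, 0.1]
opening: 0.0511
```

Call:
send_rows:
  plan:
    - [[0, -0.003, 0.018], [0, 0, 0], -0.2]
    - [[0, -0.006, 0.036], [0, 0, 0], -0.2]
    - [[0, -0.009, 0.053], [0, 0, 0], -0.2]
    - [[0, -0.009, 0.053], [0, 0, 0], -0.2]

```text
time: 51.05
ee_pos: [0.5056, 0.2289, 0.0699]
tcp_rot: [170.0, 0.1, 85.0]
wrist_force: [0.2, -0.6, -0.0]
opening: 0.0509
```

Call:
send_rows:
  plan:
    - [[0, 0, 0], [0, 0, 0], -0.1]
    - [[0, 0, 0], [0, 0, 0], 0.1]
    - [[0, 0, 0], [0, 0, 0], 0.5]
    - [[0, 0, 0], [0, 0, 0], 1]
    - [[0, 0, 0], [0, 0, 0], 1]
    - [[0, 0, 0], [0, 0, 0], 1]

```text
time: 51.65
ee_pos: [0.5061, 0.2291, 0.071]
tcp_rot: [169.9, 0.0, 85.0]
wrist_force: [-0.2, 1.1, 3.2]
opening: 0.0294
```

Call:
send_rows:
  plan:
    - [[0, 0.01, -0.06], [0, 0, 0], 1]
    - [[0, 0.03, -0.17], [0, 0, 0], 1]
    - [[0, 0.05, -0.29], [0, 0, 0], 1]
    - [[0, 0.075, -0.43], [0, 0, 0], 1]
    - [[0, 0.097, -0.55], [0, 0, 0], 1]
    - [[0, 0.11, -0.624], [0, 0, 0], 1]
    - [[0, 0.11, -0.624], [0, 0, 0], 1]

```text
time: 52.35
ee_pos: [0.5065, 0.2295, 0.2634]
tcp_rot: [169.8, -0.1, 85.0]
wrist_force: [0.3, 0.3, -2.5]
opening: 0.0293
```

```bash
python3 - <<'E'
from h import *
o=sensors.get_obs();print(o["ee_pos"],o["opening"],o["wrist_force"])
r=[170,0,85];W=np.array([.38,.03,.27]);move(W,r)
r2=[170,0,96.2];F=np.array([.4075,-.1115,.205])
move(F,r2,(W,r));I=np.array([.5075,-.1015,.1965]);move(I,r2,(F,r2))
E
```

```text
[0.5065 0.2295 0.2634] 0.029288654541275272 [ 0.3308  0.3393 -2.5107]
shift [-0.6991, -0.3521, -0.087] turn [0.0014, -0.0005, -0.0001] rows>= 4.7
shift [-0.4619, 0.0928, 0.2364] turn [0.0, 0.0108, -0.0613] rows>= 3.2
shift [-0.0029, 0.325, 0.0861] turn [0.0, 0.0, 0.0] rows>= 2.0
```

Call:
send_rows:
  plan:
    - [[-0.1, -0.05, -0.01], [0, 0, 0], 1]
    - [[-0.24, -0.12, -0.03], [0, 0, 0], 1]
    - [[-0.38, -0.19, -0.045], [0, 0, 0], 1]
    - [[-0.51, -0.26, -0.063], [0, 0, 0], 1]
    - [[-0.62, -0.31, -0.077], [0, 0, 0], 1]
    - [[-0.68, -0.34, -0.085], [0, 0, 0], 1]
    - [[-0.7, -0.352, -0.087], [0, 0, 0], 1]

```text
time: 53.05
ee_pos: [0.378, 0.028, 0.2666]
tcp_rot: [170.0, 0.1, 84.9]
wrist_force: [-0.0, 1.9, -3.6]
opening: 0.0294
```

Call:
send_rows:
  plan:
    - [[-0.08, 0.01, 0.04], [0, 0.002, -0.01], 1]
    - [[-0.18, 0.03, 0.09], [0, 0.004, -0.02], 1]
    - [[-0.28, 0.055, 0.14], [0, 0.006, -0.03], 1]
    - [[-0.38, 0.075, 0.19], [0, 0.008, -0.045], 1]
    - [[-0.44, 0.088, 0.22], [0, 0.01, -0.055], 1]
    - [[-0.462, 0.093, 0.236], [0, 0.0108, -0.0613], 1]
    - [[-0.462, 0.093, 0.236], [0, 0.0108, -0.0613], 1]
    - [[-0.462, 0.093, 0.236], [0, 0.0108, -0.0613], 1]

```text
time: 53.85
ee_pos: [0.4067, -0.1118, 0.2022]
tcp_rot: [170.1, -0.0, 96.2]
wrist_force: [-0.2, 1.0, -2.2]
opening: 0.0292
```

```bash
python3 - <<'E'
from h import *
p,R=pose();print(p,R.as_euler("xyz",degrees=True),sensors.get_obs()["opening"])
Rs=Ro.from_euler("z",SY,degrees=True)
for i in range(2):
    im=camera("wrist");k=get_calibration("wrist")
    print([(Rs.inv().apply(atz("wrist",q,.2,k)-SO)[:2].round(3).tolist(),c) for q,c in see("seat0","wrist",4)])
r2=[170,0,96.2];I=np.array([.5075,-.1015,.1955]);J=np.array(p);J[2]=.1955
move(J,r2);move(I,r2,(J,r2))
E
```

```text
[ 0.4067 -0.1118  0.2022] [170.0518  -0.0119  96.1749] 0.029184005186980763
[([0.002, 0.149], 0.68), ([-0.002, -0.001], 0.6)]
[([-0.001, 0.145], 0.93), ([-0.0, -0.002], 0.84)]
shift [-0.0003, -0.0056, 0.0259] turn [0.0004, 0.0002, 0.0004] rows>= 0.2
shift [-0.0023, 0.3326, 0.0586] turn [0.0, 0.0, 0.0] rows>= 2.0
```

Call:
send_rows:
  plan:
    - [[-0.001, -0.005, 0.026], [0, 0, 0], 1]
    - [[-0.001, 0.04, 0.035], [0, 0, 0], 1]
    - [[-0.002, 0.1, 0.045], [0, 0, 0], 1]
    - [[-0.002, 0.15, 0.054], [0, 0, 0], 1]
    - [[-0.003, 0.2, 0.063], [0, 0, 0], 1]
    - [[-0.003, 0.25, 0.071], [0, 0, 0], 1]
    - [[-0.004, 0.29, 0.078], [0, 0, 0], 1]
    - [[-0.004, 0.327, 0.085], [0, 0, 0], 1]
    - [[-0.004, 0.327, 0.085], [0, 0, 0], 1]
    - [[-0.004, 0.327, 0.085], [0, 0, 0], 1]

```text
time: 55.05
ee_pos: [0.5073, -0.1024, 0.195]
tcp_rot: [170.0, 0.0, 96.2]
wrist_force: [0.3, 1.0, -2.6]
opening: 0.0296
```

Call:
send_rows:
  plan:
    - [[0, -0.003, 0.015], [0, 0, 0], 1]
    - [[0, -0.005, 0.03], [0, 0, 0], 1]
    - [[0, -0.008, 0.045], [0, 0, 0], 1]
    - [[0, -0.01, 0.057], [0, 0, 0], 1]
    - [[0, -0.011, 0.062], [0, 0, 0], 1]
    - [[0, -0.012, 0.066], [0, 0, 0], 1]
    - [[0, -0.012, 0.066], [0, 0, 0], 1]

```text
time: 55.75
ee_pos: [0.5072, -0.1025, 0.175]
tcp_rot: [170.0, 0.0, 96.2]
wrist_force: [-0.4, -0.1, -2.6]
opening: 0.0295
```

Call:
send_rows:
  plan:
    - [[0, -0.001, 0.004], [0, 0, 0], 1]
    - [[0, -0.001, 0.008], [0, 0, 0], 1]
    - [[0, -0.001, 0.008], [0, 0, 0], 1]

```text
time: 56.05
ee_pos: [0.5076, -0.1026, 0.1732]
tcp_rot: [169.9, 0.1, 96.2]
wrist_force: [-0.7, -1.0, 1.0]
opening: 0.0294
```

Call:
send_rows:
  plan:
    - [[0, 0, 0.003], [0, 0, 0], 1]
    - [[0, -0.001, 0.005], [0, 0, 0], 1]
    - [[0, -0.001, 0.005], [0, 0, 0], 1]

```text
time: 56.35
ee_pos: [0.5079, -0.1028, 0.173]
tcp_rot: [169.8, 0.1, 96.2]
wrist_force: [-3.8, -0.4, 9.6]
opening: 0.0294
```

Call:
send_rows:
  plan:
    - [[0, 0, -0.004], [0, 0, 0], 1]
    - [[0, 0, -0.004], [0, 0, 0], 0.3]
    - [[0, 0, -0.004], [0, 0, 0], 0.2]
    - [[0, 0, -0.004], [0, 0, 0], 0.1]
    - [[0, 0, -0.004], [0, 0, 0], 0]
    - [[0, 0, -0.05], [0, 0, 0], -0.1]
    - [[0, 0, -0.12], [0, 0, 0], -0.1]
    - [[0, 0, -0.22], [0, 0, 0], -0.1]
    - [[0, 0, -0.32], [0, 0, 0], -0.1]
    - [[0, 0, -0.42], [0, 0, 0], -0.1]

```text
time: 57.35
ee_pos: [0.485, -0.1048, 0.2974]
tcp_rot: [169.9, 0.1, 96.2]
wrist_force: [-0.5, 0.2, -0.0]
opening: 0.0469
```

```bash
python3 - <<'E'
from h import *
print(pose()[0]);move([.39,-.24,.40],[178,0,96.2])
E
```

```text
[ 0.485  -0.1048  0.2974]
shift [-0.4142, -0.2983, -0.4] turn [0.0449, 0.0003, 0.0001] rows>= 3.9
```

Call:
send_rows:
  plan:
    - [[0, -0.1, -0.12], [0.0449, 0, 0], -0.1]
    - [[-0.1, -0.2, -0.25], [0.0449, 0, 0], -0.1]
    - [[-0.22, -0.28, -0.35], [0.0449, 0, 0], -0.1]
    - [[-0.35, -0.298, -0.4], [0.0449, 0, 0], -0.1]
    - [[-0.414, -0.298, -0.4], [0.0449, 0, 0], -0.1]
    - [[-0.414, -0.298, -0.4], [0.0449, 0, 0], -0.1]
    - [[-0.414, -0.298, -0.4], [0.0449, 0, 0], -0.1]

```text
time: 58.05
ee_pos: [0.3905, -0.2399, 0.3981]
tcp_rot: [178.0, 0.0, 96.1]
wrist_force: [-0.8, -0.8, 0.2]
opening: 0.0469
```

```bash
python3 - <<'E'
from h import *
Rs=Ro.from_euler("z",SY,degrees=True);k=get_calibration("wrist");D=[]
F=[]
for i in range(9):
    t=sensors.get_obs()["time"];F.append(camera("wrist"))
    if i%2==0:
        out=[(Rs.inv().apply(atz("wrist",q,.2,k)-SO)[:2].round(3).tolist(),c) for q,c in see("eye0","wrist",4)]
        print(round(t,2),sorted(out,key=lambda a:-a[0][1]))
G=np.array([cv2.cvtColor(f,6) for f in F],float)
# optical motion of patches about the eyes, later frames against the last
for y in(.15,-.002,-.152):
    u=proj("wrist",st(-.01,y,.205),k).astype(int);s=np.s_[u[1]-22:u[1]+22,u[0]-22:u[0]+22]
    print(y,u,[np.round(cv2.phaseCorrelate(G[i][s],G[-1][s])[0],2).tolist() for i in range(2,8)])
cv2.imwrite("pics/w12.png",F[-1])
print(see("carton","wrist",4),sensors.get_obs()["time"])
E
```

```text
58.05 [([0.001, 0.148], 0.91), ([-0.003, -0.003], 0.78), ([-0.002, -0.151], 0.77)]
58.2 [([0.006, 0.151], 0.61), ([-0.001, -0.006], 0.78), ([-0.003, -0.152], 0.9)]
58.35 [([0.001, 0.147], 0.55), ([0.001, -0.01], 0.87), ([-0.007, -0.153], 0.78)]
58.5 [([0.117, 0.419], 0.57), ([0.005, 0.145], 0.82), ([-0.002, -0.011], 0.94), ([-0.002, -0.149], 0.76)]
58.65 [([0.006, 0.149], 0.68), ([-0.001, -0.005], 0.89), ([-0.006, -0.155], 0.74)]
0.15 [343 232] [[-0.47, 0.5], [-0.3, 0.46], [-0.24, 0.47], [0.11, 0.48], [0.32, 0.44], [0.52, 0.46]]
-0.002 [236 232] [[0.56, 0.55], [1.46, 0.61], [1.55, 0.57], [1.72, 0.44], [1.7, 0.47], [1.34, 0.53]]
-0.152 [130 232] [[-0.18, 0.65], [-0.04, 0.66], [0.12, 0.7], [0.55, 0.59], [0.65, 0.51], [0.64, 0.56]]
[([506.9, 149.7], 0.78), ([393.4, 181.0], 0.58), ([250.5, 171.0], 0.3)] 58.8
```

View pics/w12.png

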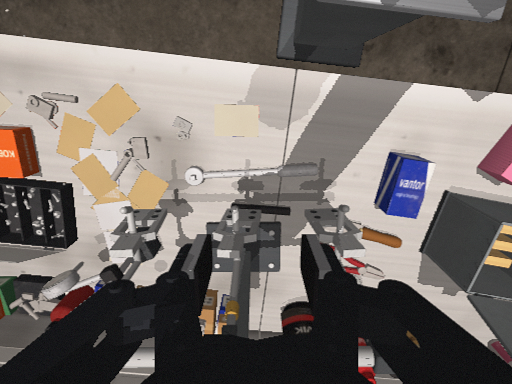

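All three brackets hang, seen at about (135,230), (243,230) and (340,225). The middle one still sways by a few mm, so I'll measure that and still it again.

```bash
python3 - <<'E'
from h import *
k=get_calibration("wrist");F=[];T=[]
for i in range(9): T.append(sensors.get_obs()["time"]);F.append(cv2.cvtColor(camera("wrist"),6))
for y in(.15,-.003,-.152):
    u=proj("wrist",st(-.006,y,.24),k).astype(int)
    t=F[-1][u[1]-12:u[1]+10,u[0]-13:u[0]+14];o=[]
    big=lambda a:cv2.resize(a,None,fx=8,fy=8,interpolation=cv2.INTER_CUBIC)
    for f in F:
        s=f[u[1]-18:u[1]+16,u[0]-21:u[0]+22];_,m,_,l=cv2.minMaxLoc(cv2.matchTemplate(big(s),big(t),cv2.TM_CCOEFF_NORMED));o.append((round(l[0]/8-8,2),round(m,2)))
    print(y,u,o)
a=np.hstack([cv2.resize(F[-1][195:265,x-45:x+45],None,fx=3,fy=3) for x in(340,240,135)])
cv2.imwrite("pics/w13.png",a);print(T[0],T[-1])
A,r=tcp(st(.002,-.003,.2+.033),90+SY,10,.062);print(A);U=A+[0,0,.2];move(U,r)
E
```

```text
0.15 [351 247] [(-0.75, 0.99), (-0.25, 1.0), (0.25, 0.99), (0.62, 0.99), (0.88, 0.99), (1.0, 0.99), (0.75, 0.99), (0.38, 0.99), (0.0, 1.0)]
-0.003 [233 247] [(2.25, 0.93), (2.62, 0.92), (2.5, 0.92), (2.12, 0.93), (1.5, 0.95), (1.0, 0.97), (0.62, 0.98), (0.12, 0.99), (0.0, 1.0)]
-0.152 [119 247] [(0.0, 1.0), (0.12, 0.99), (0.25, 0.99), (0.25, 0.99), (0.25, 0.99), (0.25, 0.99), (0.25, 0.99), (0.12, 0.99), (0.0, 1.0)]
58.8 59.2
[ 0.5244 -0.2549  0.1719]
shift [-0.0976, 0.4347, 0.1016] turn [-0.0447, 0.0003, 0.0001] rows>= 2.7
```

Amplitudes at the tabs are roughly 1.1 mm on the left, 1.6 mm in the middle and 0.2 mm on the right. The earliest hung has died down, so I'll wait a few seconds and measure again.

Call:
send_rows:
  plan:
    - [[0, 0, 0], [0, 0, 0], -0.1]
    - [[0, 0, 0], [0, 0, 0], -0.1]
    - [[0, 0, 0], [0, 0, 0], -0.1]
    - [[0, 0, 0], [0, 0, 0], -0.1]
    - [[0, 0, 0], [0, 0, 0], -0.1]
    - [[0, 0, 0], [0, 0, 0], -0.1]
    - [[0, 0, 0], [0, 0, 0], -0.1]
    - [[0, 0, 0], [0, 0, 0], -0.1]
    - [[0, 0, 0], [0, 0, 0], -0.1]
    - [[0, 0, 0], [0, 0, 0], -0.1]

```text
time: 60.25
ee_pos: [0.3907, -0.24, 0.3979]
tcp_rot: [178.0, 0.0, 96.2]
wrist_force: [-0.0, 0.1, 0.1]
opening: 0.047
```

Call:
send_rows:
  plan:
    - [[0, 0, 0], [0, 0, 0], -0.1]
    - [[0, 0, 0], [0, 0, 0], -0.1]
    - [[0, 0, 0], [0, 0, 0], -0.1]
    - [[0, 0, 0], [0, 0, 0], -0.1]
    - [[0, 0, 0], [0, 0, 0], -0.1]
    - [[0, 0, 0], [0, 0, 0], -0.1]
    - [[0, 0, 0], [0, 0, 0], -0.1]
    - [[0, 0, 0], [0, 0, 0], -0.1]
    - [[0, 0, 0], [0, 0, 0], -0.1]
    - [[0, 0, 0], [0, 0, 0], -0.1]

```text
time: 61.25
ee_pos: [0.3906, -0.24, 0.3979]
tcp_rot: [178.0, 0.0, 96.2]
wrist_force: [0.2, 0.1, 0.1]
opening: 0.0469
```

Call:
send_rows:
  plan:
    - [[0, 0, 0], [0, 0, 0], -0.1]
    - [[0, 0, 0], [0, 0, 0], -0.1]
    - [[0, 0, 0], [0, 0, 0], -0.1]
    - [[0, 0, 0], [0, 0, 0], -0.1]
    - [[0, 0, 0], [0, 0, 0], -0.1]
    - [[0, 0, 0], [0, 0, 0], -0.1]
    - [[0, 0, 0], [0, 0, 0], -0.1]
    - [[0, 0, 0], [0, 0, 0], -0.1]
    - [[0, 0, 0], [0, 0, 0], -0.1]
    - [[0, 0, 0], [0, 0, 0], -0.1]

```text
time: 62.25
ee_pos: [0.3907, -0.24, 0.3979]
tcp_rot: [178.0, 0.0, 96.2]
wrist_force: [0.5, 0.0, 0.5]
opening: 0.0474
```

Call:
send_rows:
  plan:
    - [[0, 0, 0], [0, 0, 0], -0.1]
    - [[0, 0, 0], [0, 0, 0], -0.1]
    - [[0, 0, 0], [0, 0, 0], -0.1]
    - [[0, 0, 0], [0, 0, 0], -0.1]
    - [[0, 0, 0], [0, 0, 0], -0.1]
    - [[0, 0, 0], [0, 0, 0], -0.1]
    - [[0, 0, 0], [0, 0, 0], -0.1]
    - [[0, 0, 0], [0, 0, 0], -0.1]
    - [[0, 0, 0], [0, 0, 0], -0.1]
    - [[0, 0, 0], [0, 0, 0], -0.1]

```text
time: 63.25
ee_pos: [0.3907, -0.24, 0.3979]
tcp_rot: [178.0, 0.0, 96.2]
wrist_force: [1.0, 0.3, -0.5]
opening: 0.0469
```

```bash
cat > track.py <<'E'
from h import *
k=get_calibration("wrist");F=[]
big=lambda a:cv2.resize(a,None,fx=8,fy=8,interpolation=cv2.INTER_CUBIC)
for i in range(9): F.append(cv2.cvtColor(camera("wrist"),6))
for y in(.15,-.003,-.152):
    u=proj("wrist",st(-.006,y,.24),k).astype(int);t=F[-1][u[1]-12:u[1]+10,u[0]-13:u[0]+14];o=[]
    for f in F:
        s=f[u[1]-18:u[1]+16,u[0]-21:u[0]+22];_,m,_,l=cv2.minMaxLoc(cv2.matchTemplate(big(s),big(t),cv2.TM_CCOEFF_NORMED));o.append(round(l[0]/8-8,2))
    print(y,o)
print(sensors.get_obs()["time"])
E
python3 track.py
```

```text
0.15 [2.12, 1.75, 1.12, 0.62, 0.12, -0.12, -0.25, -0.25, 0.0]
-0.003 [-1.75, -2.25, -2.5, -2.25, -1.75, -1.12, -0.75, -0.38, 0.0]
-0.152 [0.25, 0.0, -0.12, -0.25, -0.25, -0.25, -0.25, -0.12, 0.0]
63.7
```

They hardly decay, so I'll re-still the left and middle ones: pinch the tab lightly, then open very slowly so each settles at its rest without a kick.

```bash
python3 - <<'E'
from h import *
r=[170,0,96.2];R=Ro.from_euler("xyz",r,degrees=True);up=R.apply([0,0,-.13])
T1=np.array([.5244,-.2556,.183]);T0=np.array([.5077,-.1028,.183])
move(T1+up,r);move(T1,r,(T1+up,r));move(T0+up,r,(T1+up,r));print(T1+up,T0+up)
E
```

```text
shift [-0.0998, 0.3522, 0.3019] turn [-0.0447, 0.0002, 0.0001] rows>= 2.8
shift [-0.0, -0.0, 0.4333] turn [0.0, 0.0, 0.0] rows>= 2.6
shift [0.5124, -0.0003, -0.0001] turn [0.0, 0.0, 0.0] rows>= 3.1
[ 0.502 -0.258  0.311] [ 0.4853 -0.1052  0.311 ]
```

Call:
send_rows:
  plan:
    - [[-0.1, 0.1, 0.1], [-0.0447, 0, 0], -0.2]
    - [[-0.1, 0.22, 0.2], [-0.0447, 0, 0], -0.2]
    - [[-0.1, 0.352, 0.302], [-0.0447, 0, 0], -0.2]
    - [[-0.1, 0.352, 0.302], [-0.0447, 0, 0], -0.2]
    - [[-0.1, 0.352, 0.4], [-0.0447, 0, 0], -0.2]
    - [[-0.1, 0.352, 0.52], [-0.0447, 0, 0], -0.2]
    - [[-0.1, 0.352, 0.62], [-0.0447, 0, 0], -0.2]
    - [[-0.1, 0.352, 0.7], [-0.0447, 0, 0], -0.2]
    - [[-0.1, 0.352, 0.735], [-0.0447, 0, 0], -0.2]
    - [[-0.1, 0.352, 0.735], [-0.0447, 0, 0], -0.2]
  force: 20

```text
time: 64.7
ee_pos: [0.5058, -0.2575, 0.1804]
tcp_rot: [170.1, -0.0, 96.2]
wrist_force: [0.4, -0.8, -0.3]
opening: 0.051
```

Call:
send_rows:
  plan:
    - [[0, 0, 0], [0, 0, 0], -0.1]
    - [[0, 0, 0], [0, 0, 0], 0]
    - [[0, 0, 0], [0, 0, 0], 0.1]
    - [[0, 0, 0], [0, 0, 0], 0.18]
    - [[0, 0, 0], [0, 0, 0], 0.24]
    - [[0, 0, 0], [0, 0, 0], 0.28]
    - [[0, 0, 0], [0, 0, 0], 0.32]
    - [[0, 0, 0], [0, 0, 0], 0.36]
    - [[0, 0, 0], [0, 0, 0], 0.36]
    - [[0, 0, 0], [0, 0, 0], 0.36]

```text
time: 65.7
ee_pos: [0.5065, -0.2578, 0.1815]
tcp_rot: [170.0, 0.1, 96.2]
wrist_force: [-0.1, 0.4, 4.4]
opening: 0.0293
```

Call:
send_rows:
  plan:
    - [[0, 0, 0], [0, 0, 0], 0.34]
    - [[0, 0, 0], [0, 0, 0], 0.33]
    - [[0, 0, 0], [0, 0, 0], 0.32]
    - [[0, 0, 0], [0, 0, 0], 0.31]
    - [[0, 0, 0], [0, 0, 0], 0.3]
    - [[0, 0, 0], [0, 0, 0], 0.29]
    - [[0, 0, 0], [0, 0, 0], 0.28]
    - [[0, 0, 0], [0, 0, 0], 0.27]
    - [[0, 0, 0], [0, 0, 0], 0.26]
    - [[0, 0, 0], [0, 0, 0], 0.25]

```text
time: 66.7
ee_pos: [0.5062, -0.2576, 0.1807]
tcp_rot: [170.0, 0.0, 96.2]
wrist_force: [-0.7, 0.3, 0.1]
opening: 0.032
```

Call:
send_rows:
  plan:
    - [[0, 0, 0], [0, 0, 0], 0.24]
    - [[0, 0, 0], [0, 0, 0], 0.23]
    - [[0, 0, 0], [0, 0, 0], 0.22]
    - [[0, 0, 0], [0, 0, 0], 0.21]
    - [[0, 0, 0], [0, 0, 0], 0.2]
    - [[0, 0, 0], [0, 0, 0], 0.19]
    - [[0, 0, 0], [0, 0, 0], 0.18]
    - [[0, 0, 0], [0, 0, 0], 0.17]
    - [[0, 0, 0], [0, 0, 0], 0.16]
    - [[0, 0, 0], [0, 0, 0], 0.15]

```text
time: 67.7
ee_pos: [0.5064, -0.2577, 0.1812]
tcp_rot: [170.0, 0.0, 96.2]
wrist_force: [0.3, -0.9, -0.7]
opening: 0.0363
```

Call:
send_rows:
  plan:
    - [[0, 0, 0], [0, 0, 0], 0.1]
    - [[0, 0, 0], [0, 0, 0], 0]
    - [[0, 0, 0], [0, 0, 0], -0.1]
    - [[0, 0, -0.05], [0, 0, 0], -0.2]
    - [[0, 0, -0.15], [0, 0, 0], -0.2]
    - [[0, 0, -0.28], [0, 0, 0], -0.2]
    - [[0, 0, -0.4], [0, 0, 0], -0.2]
    - [[0, 0, -0.433], [0, 0, 0], -0.2]
    - [[0.15, 0, -0.433], [0, 0, 0], -0.2]
    - [[0.3, 0, -0.433], [0, 0, 0], -0.2]

```text
time: 68.7
ee_pos: [0.4739, -0.1705, 0.3092]
tcp_rot: [170.0, 0.0, 96.1]
wrist_force: [0.9, -0.1, 0.3]
opening: 0.051
```

Call:
send_rows:
  plan:
    - [[0.12, 0, 0], [0, 0, 0], -0.2]
    - [[0.212, 0, 0], [0, 0, 0], -0.2]
    - [[0.212, 0, 0], [0, 0, 0], -0.2]
    - [[0.212, 0, 0.1], [0, 0, 0], -0.2]
    - [[0.212, 0, 0.22], [0, 0, 0], -0.2]
    - [[0.212, 0, 0.33], [0, 0, 0], -0.2]
    - [[0.212, 0, 0.4], [0, 0, 0], -0.2]
    - [[0.212, 0, 0.433], [0, 0, 0], -0.2]
    - [[0.212, 0, 0.433], [0, 0, 0], -0.2]
    - [[0.212, 0, 0.433], [0, 0, 0], -0.1]

```text
time: 69.7
ee_pos: [0.49, -0.1054, 0.1823]
tcp_rot: [169.9, 0.1, 96.2]
wrist_force: [0.0, -0.6, -0.3]
opening: 0.0471
```

Call:
send_rows:
  plan:
    - [[0, 0, 0], [0, 0, 0], -0.1]
    - [[0, 0, 0], [0, 0, 0], 0]
    - [[0, 0, 0], [0, 0, 0], 0.1]
    - [[0, 0, 0], [0, 0, 0], 0.18]
    - [[0, 0, 0], [0, 0, 0], 0.24]
    - [[0, 0, 0], [0, 0, 0], 0.28]
    - [[0, 0, 0], [0, 0, 0], 0.32]
    - [[0, 0, 0], [0, 0, 0], 0.36]
    - [[0, 0, 0], [0, 0, 0], 0.36]
    - [[0, 0, 0], [0, 0, 0], 0.36]

```text
time: 70.7
ee_pos: [0.4898, -0.1051, 0.1813]
tcp_rot: [170.0, 0.1, 96.2]
wrist_force: [0.0, -0.4, 3.6]
opening: 0.0292
```

Call:
send_rows:
  plan:
    - [[0, 0, 0], [0, 0, 0], 0.34]
    - [[0, 0, 0], [0, 0, 0], 0.33]
    - [[0, 0, 0], [0, 0, 0], 0.32]
    - [[0, 0, 0], [0, 0, 0], 0.31]
    - [[0, 0, 0], [0, 0, 0], 0.3]
    - [[0, 0, 0], [0, 0, 0], 0.29]
    - [[0, 0, 0], [0, 0, 0], 0.28]
    - [[0, 0, 0], [0, 0, 0], 0.27]
    - [[0, 0, 0], [0, 0, 0], 0.26]
    - [[0, 0, 0], [0, 0, 0], 0.25]

```text
time: 71.7
ee_pos: [0.4896, -0.1051, 0.1808]
tcp_rot: [170.0, 0.0, 96.2]
wrist_force: [0.6, -0.5, 0.4]
opening: 0.0325
```

Call:
send_rows:
  plan:
    - [[0, 0, 0], [0, 0, 0], 0.24]
    - [[0, 0, 0], [0, 0, 0], 0.23]
    - [[0, 0, 0], [0, 0, 0], 0.22]
    - [[0, 0, 0], [0, 0, 0], 0.21]
    - [[0, 0, 0], [0, 0, 0], 0.2]
    - [[0, 0, 0], [0, 0, 0], 0.19]
    - [[0, 0, 0], [0, 0, 0], 0.18]
    - [[0, 0, 0], [0, 0, 0], 0.17]
    - [[0, 0, 0], [0, 0, 0], 0.16]
    - [[0, 0, 0], [0, 0, 0], 0.15]

```text
time: 72.7
ee_pos: [0.4897, -0.105, 0.1811]
tcp_rot: [170.0, 0.0, 96.2]
wrist_force: [-0.5, 0.6, -0.6]
opening: 0.0364
```

Call:
send_rows:
  plan:
    - [[0, 0, 0], [0, 0, 0], 0.1]
    - [[0, 0, 0], [0, 0, 0], 0]
    - [[0, 0, 0], [0, 0, 0], -0.1]
    - [[0, 0, -0.05], [0, 0, 0], -0.2]
    - [[0, 0, -0.15], [0, 0, 0], -0.2]
    - [[0, 0, -0.28], [0, 0, 0], -0.2]
    - [[0, 0, -0.4], [0, 0, 0], -0.2]
    - [[0, 0, -0.433], [0, 0, 0], -0.2]
    - [[0, 0, -0.433], [0, 0, 0], -0.2]

```text
time: 73.6
ee_pos: [0.4677, -0.1076, 0.3115]
tcp_rot: [169.8, 0.1, 96.2]
wrist_force: [-0.2, 0.1, -0.2]
opening: 0.0514
```

```bash
python3 - <<'E'
from h import *
print(pose()[0]);move([.39,-.24,.398],[178,0,96.2])
E
```

```text
[ 0.4677 -0.1076  0.3115]
shift [-0.4114, -0.2493, -0.3371] turn [0.0456, 0.0007, 0.0001] rows>= 3.5
```

Call:
send_rows:
  plan:
    - [[0, -0.1, -0.1], [0.0456, 0, 0], -0.1]
    - [[-0.1, -0.18, -0.2], [0.0456, 0, 0], -0.1]
    - [[-0.22, -0.24, -0.3], [0.0456, 0, 0], -0.1]
    - [[-0.35, -0.249, -0.337], [0.0456, 0, 0], -0.1]
    - [[-0.411, -0.249, -0.337], [0.0456, 0, 0], -0.1]
    - [[-0.411, -0.249, -0.337], [0.0456, 0, 0], -0.1]
    - [[-0.411, -0.249, -0.337], [0.0456, 0, 0], -0.1]
    - [[-0.411, -0.249, -0.337], [0.0456, 0, 0], -0.1]
    - [[-0.411, -0.249, -0.337], [0.0456, 0, 0], -0.1]

```text
time: 74.5
ee_pos: [0.39, -0.2388, 0.3957]
tcp_rot: [178.2, 0.0, 96.3]
wrist_force: [0.5, -0.1, 0.1]
opening: 0.0473
```

```bash
python3 track.py
```

```text
0.15 [-0.62, -0.5, -0.38, -0.38, -0.12, -0.12, 0.0, 0.0, 0.0]
-0.003 [-0.75, -0.75, -0.75, -0.75, -0.62, -0.5, -0.25, -0.12, 0.0]
-0.152 [0.12, 0.25, 0.38, 0.38, 0.38, 0.25, 0.12, 0.0, 0.0]
74.95
```

All three are quiet now, at 0.5 mm or less. Back to the knob to lower the cover.

```bash
python3 - <<'E'
from h import *
W=np.array([.45,.04,.37]);r=[180,0,85];move(W,r);A=np.array([.6408,.2287,.355])
B=np.array([.52,.239,.36]);move(B,r,(W,r));move(A,r,(B,r))
t=1.745*(1+np.cos(np.pi*np.arange(0,41)/40))/2
Y=.5767*(1-np.cos(t));Z=-.5767*np.sin(t)
for b in(0,10,20,30):
    print([[0,round(float(Y[i]-Y[b]),3),round(float(Z[i]-Z[b]),3)] for i in range(b+1,b+11)])
E
```

```text
shift [0.9053, 0.2968, 0.0942] turn [0.01, -0.0007, 0.0623] rows>= 5.7
shift [0.6811, 0.1746, 0.0333] turn [0.0, 0.0, 0.0] rows>= 4.2
shift [0.0009, 0.4041, 0.0167] turn [0.0, 0.0, 0.0] rows>= 2.4
[[0, -0.002, -0.0], [0, -0.006, -0.001], [0, -0.014, -0.002], [0, -0.024, -0.004], [0, -0.038, -0.005], [0, -0.054, -0.007], [0, -0.074, -0.008], [0, -0.096, -0.009], [0, -0.12, -0.008], [0, -0.147, -0.007]]
[[0, -0.029, 0.003], [0, -0.059, 0.008], [0, -0.092, 0.015], [0, -0.125, 0.024], [0, -0.159, 0.036], [0, -0.193, 0.05], [0, -0.227, 0.067], [0, -0.26, 0.087], [0, -0.293, 0.109], [0, -0.324, 0.133]]
[[0, -0.029, 0.026], [0, -0.057, 0.055], [0, -0.082, 0.084], [0, -0.104, 0.115], [0, -0.124, 0.146], [0, -0.142, 0.177], [0, -0.157, 0.208], [0, -0.169, 0.239], [0, -0.179, 0.268], [0, -0.187, 0.296]]
[[0, -0.006, 0.026], [0, -0.011, 0.05], [0, -0.014, 0.072], [0, -0.016, 0.091], [0, -0.017, 0.108], [0, -0.018, 0.121], [0, -0.019, 0.132], [0, -0.019, 0.14], [0, -0.019, 0.144], [0, -0.019, 0.146]]
```

Call:
send_rows:
  plan:
    - [[0.15, 0, 0], [0.01, 0, 0.0623], -0.3]
    - [[0.3, 0.03, 0.02], [0.01, 0, 0.0623], -0.3]
    - [[0.45, 0.1, 0.05], [0.01, 0, 0.0623], -0.3]
    - [[0.6, 0.18, 0.07], [0.01, 0, 0.0623], -0.3]
    - [[0.75, 0.25, 0.09], [0.01, 0, 0.0623], -0.3]
    - [[0.88, 0.29, 0.094], [0.01, 0, 0.0623], -0.3]
    - [[0.905, 0.297, 0.094], [0.01, 0, 0.0623], -0.3]
    - [[0.905, 0.297, 0.094], [0.01, 0, 0.0623], -0.3]
  force: 25

```text
time: 75.75
ee_pos: [0.4502, 0.041, 0.3698]
tcp_rot: [-179.9, -0.1, 85.2]
wrist_force: [0.4, -0.6, -0.4]
opening: 0.0559
```

Call:
send_rows:
  plan:
    - [[0.15, 0.04, 0], [0, 0, 0], -0.3]
    - [[0.3, 0.08, 0.01], [0, 0, 0], -0.3]
    - [[0.45, 0.12, 0.02], [0, 0, 0], -0.3]
    - [[0.6, 0.16, 0.03], [0, 0, 0], -0.3]
    - [[0.681, 0.175, 0.033], [0, 0, 0], -0.3]
    - [[0.681, 0.175, 0.033], [0, 0, 0], -0.3]

```text
time: 76.35
ee_pos: [0.5213, 0.2399, 0.3588]
tcp_rot: [-179.9, -0.1, 85.1]
wrist_force: [0.6, -0.5, 0.6]
opening: 0.0556
```

```bash
python3 - <<'E'
from h import *
r=[180,0,85];A=np.array([.6408,.2287,.355]);T=A.copy();T[2]=.2634
print(pose()[0],pose()[1].as_euler("xyz",degrees=True));move(A,r);move(T,r,(A,r))
im=camera("wrist");k=get_calibration("wrist");kn=T+[0,0,.059];print(proj("wrist",kn,k),see("cover_knob","wrist",2),[(p,atz("wrist",p,0,k)[:2]) for p,q in see("carton","wrist",4)])
E
```

```text
[0.5213 0.2399 0.3588] [-179.8635   -0.0627   85.0578]
shift [-0.0029, 0.4, 0.0118] turn [-0.0008, -0.0003, 0.0003] rows>= 2.4
shift [0.0, -0.0, 0.3053] turn [0.0, 0.0, 0.0] rows>= 1.8
[257.2331 325.1349] [([257.3, 331.5], 0.84)] [([355.5, 40.0], array([0.3632, 0.4191])), ([13.8, 178.6], array([ 0.5468, -0.2263])), ([259.4, 51.8], array([0.3673, 0.2577])), ([149.1, 116.7], array([0.4561, 0.0521]))]
```

The knob shows where expected. The carton now appears to be at about (0.456, 0.052), so it was knocked; I'll locate it again later. Now I'll pinch the knob.

Call:
send_rows:
  plan:
    - [[-0.003, 0.12, 0.01], [0, 0, 0], -0.3]
    - [[-0.003, 0.26, 0.012], [0, 0, 0], -0.3]
    - [[-0.003, 0.37, 0.012], [0, 0, 0], -0.3]
    - [[-0.003, 0.4, 0.012], [0, 0, 0], -0.3]
    - [[-0.003, 0.4, 0.012], [0, 0, 0], -0.3]
    - [[-0.003, 0.4, 0.1], [0, 0, 0], -0.3]
    - [[-0.003, 0.4, 0.2], [0, 0, 0], -0.3]
    - [[-0.003, 0.4, 0.28], [0, 0, 0], -0.3]
    - [[-0.003, 0.4, 0.317], [0, 0, 0], -0.3]
    - [[-0.003, 0.4, 0.317], [0, 0, 0], -0.3]

```text
time: 77.5
ee_pos: [0.6388, 0.2276, 0.2668]
tcp_rot: [179.9, -0.2, 85.0]
wrist_force: [0.7, 0.9, 0.6]
opening: 0.0552
```

Call:
send_rows:
  plan:
    - [[0, 0, 0], [0, 0, 0], 0]
    - [[0, 0, 0], [0, 0, 0], 0.2]
    - [[0, 0, 0], [0, 0, 0], 1]
    - [[0, 0, 0], [0, 0, 0], 1]
    - [[0, 0, 0], [0, 0, 0], 1]

```text
time: 78.0
ee_pos: [0.6401, 0.2291, 0.2693]
tcp_rot: [179.7, -0.4, 85.1]
wrist_force: [-3.1, 4.0, 8.1]
opening: 0.0351
```

Call:
send_rows:
  plan:
    - [[0, 0, -0.012], [0, 0, 0], 1]
    - [[0, 0, -0.012], [0, 0, 0], 1]

```text
time: 78.2
ee_pos: [0.6397, 0.2289, 0.2694]
tcp_rot: [-180.0, -0.2, 85.1]
wrist_force: [-3.5, 5.3, -5.7]
opening: 0.0356
```

Call:
send_rows:
  plan:
    - [[0, -0.002, 0], [0, 0, 0], 1]
    - [[0, -0.006, -0.001], [0, 0, 0], 1]
    - [[0, -0.014, -0.002], [0, 0, 0], 1]
    - [[0, -0.024, -0.004], [0, 0, 0], 1]
    - [[0, -0.038, -0.005], [0, 0, 0], 1]
    - [[0, -0.054, -0.007], [0, 0, 0], 1]
    - [[0, -0.074, -0.008], [0, 0, 0], 1]
    - [[0, -0.096, -0.009], [0, 0, 0], 1]
    - [[0, -0.12, -0.008], [0, 0, 0], 1]
    - [[0, -0.147, -0.007], [0, 0, 0], 1]

```text
time: 79.2
ee_pos: [0.5965, 0.2326, 0.2723]
tcp_rot: [179.9, -0.2, 85.0]
wrist_force: [1.9, 5.2, -5.0]
opening: 0.0351
```

Call:
send_rows:
  plan:
    - [[0, -0.029, 0.003], [0, 0, 0], 1]
    - [[0, -0.059, 0.008], [0, 0, 0], 1]
    - [[0, -0.092, 0.015], [0, 0, 0], 1]
    - [[0, -0.125, 0.024], [0, 0, 0], 1]
    - [[0, -0.159, 0.036], [0, 0, 0], 1]
    - [[0, -0.193, 0.05], [0, 0, 0], 1]
    - [[0, -0.227, 0.067], [0, 0, 0], 1]
    - [[0, -0.26, 0.087], [0, 0, 0], 1]
    - [[0, -0.293, 0.109], [0, 0, 0], 1]
    - [[0, -0.324, 0.133], [0, 0, 0], 1]

```text
time: 80.2
ee_pos: [0.4993, 0.2408, 0.2341]
tcp_rot: [179.8, -0.3, 85.0]
wrist_force: [-1.8, 2.6, 4.6]
opening: 0.0356
```

Call:
send_rows:
  plan:
    - [[0, -0.029, 0.026], [0, 0, 0], 1]
    - [[0, -0.057, 0.055], [0, 0, 0], 1]
    - [[0, -0.082, 0.084], [0, 0, 0], 1]
    - [[0, -0.104, 0.115], [0, 0, 0], 1]
    - [[0, -0.124, 0.146], [0, 0, 0], 1]
    - [[0, -0.142, 0.177], [0, 0, 0], 1]
    - [[0, -0.157, 0.208], [0, 0, 0], 1]
    - [[0, -0.169, 0.239], [0, 0, 0], 1]
    - [[0, -0.179, 0.268], [0, 0, 0], 1]
    - [[0, -0.187, 0.296], [0, 0, 0], 1]

```text
time: 81.2
ee_pos: [0.4425, 0.2456, 0.1445]
tcp_rot: [180.0, -0.2, 85.0]
wrist_force: [-8.4, 0.1, 2.5]
opening: 0.0351
```

Call:
send_rows:
  plan:
    - [[0, -0.006, 0.026], [0, 0, 0], 1]
    - [[0, -0.011, 0.05], [0, 0, 0], 1]
    - [[0, -0.014, 0.072], [0, 0, 0], 1]
    - [[0, -0.016, 0.091], [0, 0, 0], 1]
    - [[0, -0.017, 0.106], [0, 0, 0], 1]
    - [[0, -0.018, 0.118], [0, 0, 0], 1]
    - [[0, -0.019, 0.127], [0, 0, 0], 1]
    - [[0, -0.019, 0.133], [0, 0, 0], 1]
    - [[0, -0.019, 0.137], [0, 0, 0], 1]
    - [[0, -0.019, 0.139], [0, 0, 0], 1]

```text
time: 82.2
ee_pos: [0.437, 0.246, 0.1024]
tcp_rot: [-180.0, -0.2, 85.0]
wrist_force: [-9.2, -1.4, 1.1]
opening: 0.0356
```

Call:
send_rows:
  plan:
    - [[0, 0, 0.003], [0, 0, 0], 1]
    - [[0, 0, 0.006], [0, 0, 0], 1]
    - [[0, 0, 0.009], [0, 0, 0], 1]
    - [[0, 0, 0.011], [0, 0, 0], 1]
    - [[0, 0, 0.011], [0, 0, 0], 1]

```text
time: 82.7
ee_pos: [0.4369, 0.246, 0.0991]
tcp_rot: [-180.0, -0.2, 85.0]
wrist_force: [-8.8, -0.2, 0.7]
opening: 0.0352
```

Call:
send_rows:
  plan:
    - [[0, 0, 0.003], [0, 0, 0], 1]
    - [[0, 0, 0.006], [0, 0, 0], 1]
    - [[0, 0, 0.006], [0, 0, 0], 1]

```text
time: 83.0
ee_pos: [0.437, 0.246, 0.0973]
tcp_rot: [-180.0, -0.2, 85.0]
wrist_force: [-9.0, -1.4, 1.2]
opening: 0.0356
```

Call:
send_rows:
  plan:
    - [[0, 0, 0.004], [0, 0, 0], 1]
    - [[0, 0, 0.008], [0, 0, 0], 1]
    - [[0, 0, 0.008], [0, 0, 0], 1]

```text
time: 83.3
ee_pos: [0.4371, 0.246, 0.0948]
tcp_rot: [-180.0, -0.2, 85.0]
wrist_force: [-8.5, -0.8, 0.8]
opening: 0.0356
```

Call:
send_rows:
  plan:
    - [[0, 0, 0.004], [0, 0, 0], 1]
    - [[0, 0, 0.008], [0, 0, 0], 1]
    - [[0, 0, 0.008], [0, 0, 0], 1]

```text
time: 83.6
ee_pos: [0.4372, 0.246, 0.0943]
tcp_rot: [179.9, -0.2, 85.0]
wrist_force: [-13.1, -2.5, 13.6]
opening: 0.0356
```

Call:
send_rows:
  plan:
    - [[0, 0, -0.005], [0, 0, 0], 1]
    - [[0, 0, -0.005], [0, 0, 0], 0]
    - [[0, 0, -0.005], [0, 0, 0], -0.3]
    - [[0, 0, -0.005], [0, 0, 0], -0.3]
    - [[0, 0, -0.1], [0, 0, 0], -0.3]
    - [[0, 0, -0.25], [0, 0, 0], -0.5]
    - [[-0.1, 0, -0.4], [0, 0, 0], -0.8]
    - [[-0.22, 0, -0.55], [0, 0, 0], -1]
    - [[-0.3, 0, -0.7], [0, 0, 0], -1]
    - [[-0.3, 0, -0.75], [0, 0, 0], -1]

```text
time: 84.6
ee_pos: [0.4295, 0.1538, 0.3197]
tcp_rot: [179.8, -0.2, 84.9]
wrist_force: [0.5, -0.2, 0.3]
opening: 0.0852
```

```bash
python3 - <<'E'
from h import *
p,R=pose();print(p)
im=camera("wrist");k=get_calibration("wrist")
print([(q,c,atz("wrist",q,0,k)[:2]) for q,c in see("carton","wrist",4)])
print("knob",[(q,atz("wrist",q,.154,k)) for q,c in see("cover_knob","wrist",1)],proj("wrist",[.4382,.2455,.154],k))
hsv=cv2.cvtColor(im,40);m=cv2.inRange(hsv,(105,120,40),(130,255,255));n,l,s,c=cv2.connectedComponentsWithStats(m)
for i in range(1,n):
    if s[i,4]>300: print(s[i],c[i])
cv2.imwrite("pics/w14.png",im)
E
```

```text
[0.4295 0.1538 0.3197]
[([315.7, 102.0], 0.91, array([0.368 , 0.2595])), ([200.4, 167.4], 0.86, array([0.4601, 0.0547])), ([413.8, 90.7], 0.65, array([0.3645, 0.4196]))]
knob [([332.5, 169.2], array([0.4443, 0.2472, 0.154 ]))] [331.0255 164.4503]
[ 168  136   46   71 2050] [189.4629 173.222 ]
```

View pics/w14.png

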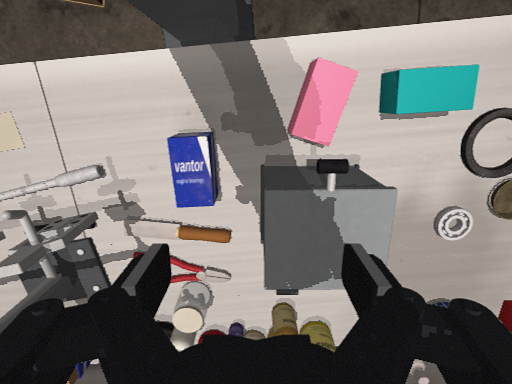

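The cover is shut and the knob is at (332,166). The carton is upright with its top face at about (168–215,132–207), close to the scraper's handle. I'll fit its box pose now.

```bash
python3 - <<'E'
from h import *
from scipy.optimize import minimize
im=cv2.imread("pics/w14.png");k=get_calibration("wrist")
m=cv2.inRange(cv2.cvtColor(im,40),(105,120,40),(130,255,255))[120:220,155:230]
pts=cv2.findNonZero(cv2.morphologyEx(m,cv2.MORPH_OPEN,np.ones((3,3))));H=np.zeros_like(m);cv2.fillConvexPoly(H,cv2.convexHull(pts),1)
S=4;Hb=cv2.resize(H,None,fx=S,fy=S,interpolation=0)
def f(v):
    x,y,a=v;R=Ro.from_euler("z",a,degrees=True)
    P=np.array([proj("wrist",np.array([x,y,0])+R.apply([sx*.055,sy*.03,z]),k) for sx in(-1,1) for sy in(-1,1) for z in(0,.064)])
    B=np.zeros_like(Hb);cv2.fillConvexPoly(B,cv2.convexHull(((P-[155,120]+.5)*S).astype(np.int32)),1)
    return 1-(B&Hb).sum()/(B|Hb).sum()
b=min((minimize(f,[.46,.055,a],method="Nelder-Mead",options=dict(initial_simplex=[[.46,.055,a],[.467,.055,a],[.46,.062,a],[.46,.055,a+6]])) for a in(-10,0,8)),key=lambda r:r.fun)
print(b.x,b.fun)
x,y,a=b.x;yaw=90+a;T=np.array([x,y,.0]);
# tips .015 above bench -> TCP z -.022 (reported)
A=[x,y,.10];move(A,[180,0,yaw]);print("yaw",yaw)
E
```

```text
[ 0.455   0.0525 -4.6859] 0.13263169701274913
shift [-0.3367, 0.1097, 0.7247] turn [0.0011, -0.0012, -0.0022] rows>= 4.8
yaw 85.3140869425761
```

Call:
send_rows:
  plan:
    - [[-0.12, 0.04, 0.1], [0, 0, 0], -1]
    - [[-0.24, 0.08, 0.2], [0, 0, 0], -1]
    - [[-0.33, 0.119, 0.3], [0, 0, 0], -1]
    - [[-0.335, 0.119, 0.42], [0, 0, 0], -1]
    - [[-0.335, 0.119, 0.55], [0, 0, 0], -1]
    - [[-0.335, 0.119, 0.66], [0, 0, 0], -1]
    - [[-0.335, 0.119, 0.725], [0, 0, 0], -1]
    - [[-0.335, 0.119, 0.725], [0, 0, 0], -1]
  force: 40

```text
time: 85.55
ee_pos: [0.4541, 0.0529, 0.0942]
tcp_rot: [-179.7, -0.1, 85.0]
wrist_force: [-0.2, -0.2, 0.3]
opening: 0.0857
```

Call:
send_rows:
  plan:
    - [[0, 0, 0.08], [0, 0, 0], -1]
    - [[0, 0, 0.18], [0, 0, 0], -1]
    - [[0, 0, 0.28], [0, 0, 0], -1]
    - [[0, 0, 0.35], [0, 0, 0], -1]
    - [[0, 0, 0.373], [0, 0, 0], -1]
    - [[0, 0, 0.373], [0, 0, 0], -1]
    - [[0, 0, 0.373], [0, 0, 0], -1]

```text
time: 86.25
ee_pos: [0.4571, 0.0533, -0.0125]
tcp_rot: [179.9, -0.1, 85.0]
wrist_force: [1.1, 0.3, -0.1]
opening: 0.0853
```

Call:
send_rows:
  plan:
    - [[0, 0, 0], [0, 0, 0], -0.6]
    - [[0, 0, 0], [0, 0, 0], -0.4]
    - [[0, 0, 0], [0, 0, 0], 0]
    - [[0, 0, 0], [0, 0, 0], 1]
    - [[0, 0, 0], [0, 0, 0], 1]
    - [[0, 0, 0], [0, 0, 0], 1]

```text
time: 86.85
ee_pos: [0.4572, 0.0532, -0.0124]
tcp_rot: [179.9, -0.1, 85.0]
wrist_force: [-1.0, -0.1, 6.0]
opening: 0.0599
```

Call:
send_rows:
  plan:
    - [[0, 0, -0.05], [0, 0, 0], 1]
    - [[0, 0, -0.15], [0, 0, 0], 1]
    - [[0, 0, -0.29], [0, 0, 0], 1]
    - [[0, 0, -0.43], [0, 0, 0], 1]
    - [[0, 0, -0.57], [0, 0, 0], 1]
    - [[0, 0, -0.7], [0, 0, 0], 1]
    - [[0, 0, -0.77], [0, 0, 0], 1]
    - [[0, 0, -0.78], [0, 0, 0], 1]

```text
time: 87.65
ee_pos: [0.4572, 0.0527, 0.2229]
tcp_rot: [179.8, -0.2, 85.0]
wrist_force: [-0.2, 0.2, -4.6]
opening: 0.0596
```

Call:
send_rows:
  plan:
    - [[0.08, 0.03, 0], [0, 0, 0], 1]
    - [[0.2, 0.07, 0], [0, 0, 0], 1]
    - [[0.33, 0.115, 0], [0, 0, 0], 1]
    - [[0.46, 0.16, 0], [0, 0, 0], 1]
    - [[0.57, 0.198, 0], [0, 0, 0], 1]
    - [[0.62, 0.215, 0], [0, 0, 0], 1]
    - [[0.631, 0.219, 0], [0, 0, 0], 1]
    - [[0.631, 0.219, 0], [0, 0, 0], 1]

```text
time: 88.45
ee_pos: [0.5378, 0.2354, 0.219]
tcp_rot: [-179.9, -0.1, 85.0]
wrist_force: [-0.3, -0.6, -3.1]
opening: 0.0597
```

Call:
send_rows:
  plan:
    - [[0, 0, 0.06], [0, 0, 0], 1]
    - [[0, 0, 0.12], [0, 0, 0], 1]
    - [[0, 0, 0.17], [0, 0, 0], 1]
    - [[0, 0, 0.21], [0, 0, 0], 1]
    - [[0, 0, 0.23], [0, 0, 0], 1]
    - [[0, 0, 0.238], [0, 0, 0], 1]
    - [[0, 0, 0.238], [0, 0, 0], 1]

```text
time: 89.15
ee_pos: [0.5382, 0.2354, 0.1494]
tcp_rot: [180.0, -0.1, 85.0]
wrist_force: [-0.4, -0.2, -2.7]
opening: 0.0597
```

Call:
send_rows:
  plan:
    - [[0, 0, 0.005], [0, 0, 0], 1]
    - [[0, 0, 0.01], [0, 0, 0], 1]
    - [[0, 0, 0.013], [0, 0, 0], 1]
    - [[0, 0, 0.013], [0, 0, 0], 1]

```text
time: 89.55
ee_pos: [0.5384, 0.2357, 0.1456]
tcp_rot: [180.0, -0.1, 85.0]
wrist_force: [-1.3, -0.1, -1.0]
opening: 0.0599
```

Call:
send_rows:
  plan:
    - [[0, 0, 0.003], [0, 0, 0], 1]
    - [[0, 0, 0.006], [0, 0, 0], 1]
    - [[0, 0, 0.006], [0, 0, 0], 1]

```text
time: 89.85
ee_pos: [0.5385, 0.2358, 0.1456]
tcp_rot: [179.9, -0.2, 85.0]
wrist_force: [-4.2, -1.4, 10.0]
opening: 0.0596
```

Contact at 10 N. Now I'll release, withdraw and check.

Call:
send_rows:
  plan:
    - [[0, 0, -0.003], [0, 0, 0], 1]
    - [[0, 0, -0.003], [0, 0, 0], -0.5]
    - [[0, 0, -0.003], [0, 0, 0], -0.8]
    - [[0, 0, -0.003], [0, 0, 0], -1]
    - [[0, 0, -0.08], [0, 0, 0], -1]
    - [[0, 0, -0.2], [0, 0, 0], -1]
    - [[0, 0, -0.35], [0, 0, 0], -1]
    - [[0, -0.1, -0.5], [0, 0, 0], -1]
    - [[0, -0.25, -0.6], [0, 0, 0], -1]
    - [[0, -0.35, -0.65], [0, 0, 0], -1]

```text
time: 90.85
ee_pos: [0.4327, 0.2444, 0.3405]
tcp_rot: [179.9, -0.2, 85.0]
wrist_force: [-0.1, 1.8, 0.6]
opening: 0.0856
```

Call:
send_rows:
  plan:
    - [[-0.15, -0.05, -0.05], [0, 0, 0], -1]
    - [[-0.3, -0.1, -0.1], [0, 0, 0], -1]
    - [[-0.45, -0.1, -0.1], [0, 0, 0], -1]
    - [[-0.45, -0.1, -0.1], [0, 0, 0], -1]
    - [[-0.45, -0.1, -0.1], [0, 0, 0], -1]

```text
time: 91.35
ee_pos: [0.3921, 0.1117, 0.3684]
tcp_rot: [180.0, -0.2, 84.9]
wrist_force: [-0.0, 0.6, -0.2]
opening: 0.0856
```

```bash
python3 - <<'E'
from h import *
from scipy.optimize import minimize
print(pose()[0])
k=get_calibration("wrist");im=camera("wrist")
print([(q,c,atz("wrist",q,.158,k)[:2]) for q,c in see("carton","wrist",4)],see("cover_middle","wrist",1),proj("wrist",[.539,.2367,.158],k))
print("knob",[(q,atz("wrist",q,.154,k)) for q,c in see("cover_knob","wrist",1)],"exp",proj("wrist",[.4382,.2455,.154],k))
F=[]
for i in range(8): F.append(cv2.cvtColor(camera("wrist"),6))
Rs=Ro.from_euler("z",SY,degrees=True)
print("eyes",[(Rs.inv().apply(atz("wrist",q,.2,k)-SO)[:2].round(3).tolist(),c) for q,c in see("eye0","wrist",4)])
for n in("jar","pliers","scraper","ratchet"): print(n,[(q,c,atz("wrist",q,0,k)[:2]) for q,c in see(n,"wrist",1)])
cv2.imwrite("pics/w15.png",im)
E
```

```text
[0.3921 0.1117 0.3684]
[([332.5, 119.7], 0.94, array([0.3496, 0.2159])), ([420.9, 111.0], 0.78, array([0.3488, 0.3302])), ([347.7, 247.3], 0.59, array([0.5374, 0.2364]))] [] [347.9189 248.2433]
knob [([352.0, 184.3], array([0.4411, 0.2433, 0.154 ]))] exp [353.6157 182.1817]
eyes [([0.004, 0.14], 0.66)]
jar [([220.0, 293.2], 0.81, array([0.7133, 0.0045]))]
pliers [([211.8, 272.2], 0.65, array([ 0.6592, -0.0064]))]
scraper [([208.2, 235.4], 0.92, array([ 0.5725, -0.0023]))]
ratchet [([78.5, 197.4], 0.79, array([ 0.4678, -0.2456]))]
```

View pics/w15.png

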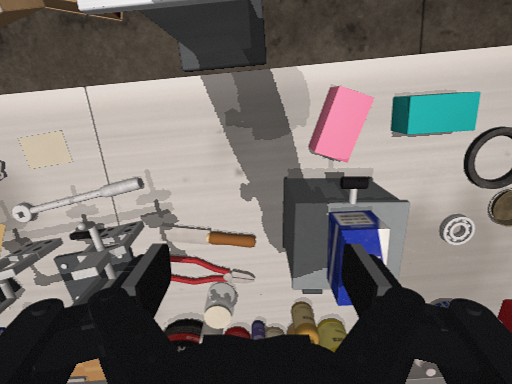

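The carton lies on the middle of the cover (measured 0.537, 0.236 against 0.539, 0.237), the knob is in place and the bystanders have not moved. One last check on the hooks before I hand in.

Call:
send_rows:
  plan:
    - [[-0.15, 0, 0], [0, 0, 0], -0.1]
    - [[-0.3, 0, 0], [0, 0, 0], -0.1]
    - [[-0.45, 0.03, -0.05], [0, 0, 0], -0.1]
    - [[-0.6, 0.05, -0.1], [0, 0, -0.03], -0.1]
    - [[-0.75, 0.07, -0.1], [0, 0, -0.06], -0.1]
    - [[-0.9, 0.09, -0.1], [0, 0, -0.062], -0.1]
    - [[-0.98, 0.09, -0.1], [0, 0, -0.062], -0.1]

```text
time: 92.9
ee_pos: [0.3932, -0.1859, 0.3968]
tcp_rot: [-180.0, -0.1, 96.1]
wrist_force: [-0.2, -0.3, 0.4]
opening: 0.0469
```

Call:
send_rows:
  plan:
    - [[-0.1, 0, 0], [0, 0, 0], -0.1]
    - [[-0.19, 0.02, 0], [0, 0, 0], -0.1]
    - [[-0.19, 0.02, 0], [0, 0, 0], -0.1]
    - [[-0.19, 0.02, 0], [0, 0, 0], -0.1]
    - [[-0.19, 0.02, 0], [0, 0, 0], -0.1]

```text
time: 93.4
ee_pos: [0.4051, -0.2383, 0.3976]
tcp_rot: [180.0, -0.1, 96.2]
wrist_force: [0.1, -0.6, -0.0]
opening: 0.047
```

```bash
python3 track.py; python3 - <<'E'
from h import *
print(pose()[0]);k=get_calibration("wrist");camera("wrist");Rs=Ro.from_euler("z",SY,degrees=True)
print("eyes",[(Rs.inv().apply(atz("wrist",q,.2,k)-SO)[:2].round(3).tolist(),c) for q,c in see("eye0","wrist",4)])
E
```

```text
0.15 [-0.5, -0.62, -0.62, -0.5, -0.38, -0.38, -0.25, -0.12, 0.0]
-0.003 [-0.38, -0.5, -0.5, -0.38, -0.38, -0.25, -0.12, -0.12, 0.0]
-0.152 [0.62, 0.38, 0.12, 0.0, -0.12, -0.25, -0.12, -0.12, 0.0]
93.85
[ 0.4053 -0.2387  0.3974]
eyes [([0.006, 0.149], 0.71), ([-0.01, -0.148], 0.57), ([-0.004, -0.004], 0.56)]
```

All quiet (under 1 px peak to peak), so I'm handing in.

```bash
python3 -c "
from workcell import bot,sensors
print(bot.job_done(),sensors.get_obs()['time'])"
```

```text
the job is handed in; nothing more can be done
the job is handed in; nothing more can be done
```

The job is done and handed in at about 94 s of the 210 s allowed. The carton is back flat on the shut cover, and all three brackets hang from the stand, one to a hook.

**Order of work:**
1. I set the carton upright on the bench and swung the cover onto its stop.
2. I stilled each hook by closing empty fingers on it, and a check showed all three at rest.
3. I hung the three brackets. The left and middle ones still swayed slightly, so I stilled them again with a light pinch.
4. I lowered the cover until it was shut, then found the carton again (it had been knocked about 5 cm) and put it back.

**Last checks:**
- **Carton:** it lies within about 2 mm of the middle of the cover, as measured in the wrist camera.
- **Cover:** the knob's image position is within 3 px of where it belongs when the cover is shut.
- **Brackets:** their eyes sit within about 1 cm of the seats, and the sway is about 1 mm or less from side to side.
- **Bystanders:** the jar, pliers and scraper stayed within about 15 mm of my first measurement, which is the accuracy of the measurement. The ratchet and the pink and turquoise look-alikes were checked by eye only. I did not check the marker separately.

**What went wrong or disagreed:**
- **Fingertip offset:** the fingertips sit about 40 mm short of the reported TCP. That caused one missed grip on the carton and one on the knob; I allowed for it afterwards.
- **Second stilling:** those two pinches landed about 18 mm in front of the tabs' centres but still worked.
- **Pictures:** I viewed 17, against a budget of 14.

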